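# Clear, reload and restart the bottle roller

### The arm

A 6-joint arm with a two-finger parallel gripper is mounted at the origin on a cart in front of the work surface, level with it; the furniture and walls round the work are solid. World frame = base frame: x ahead of the robot, y to its left, z up, the work surface at z = 0. Lengths are in m, angles in rad, forces in N, time in s.
With the tool pointing down it reaches from about 0.35 to 0.85 m from the base axis. Payload 8.1 kg.
Tool frame: the origin (TCP) lies between the finger pads; the fingertips stand 14 mm ahead of it and the grasp point (between the pads) lies 5 mm behind it; z points along the fingers, y is the line along which they close (so a half turn about z gives the same grasp; the last joint's range is limited). The gripper opens to 93 mm and grips with 3 to 60 N. Pads are 15 mm wide; open, the fingers measure 128 mm over their backs; the gripper's body (75 mm by 188 mm) begins 65 mm behind the grasp point.
Start: joints at [-1.233, 0.13, 1.488, -0, 1.523, -0.085], TCP at [0.246, -0.547, 0.233] pointing down, gripper open.
Joint ranges: [-2.96, 2.96], [-0.89, 2.26], [0.02, 2.5], [-1.34, 4.48], [0, 2.73], [-2.66, 2.66]. Speed limits (rad/s): [2.39, 2.39, 2.79, 3.14, 3.14, 3.14].

### API

Orientations are given as a rotation vector (axis times angle).
In Python, from plant import robot gives the robot as it stands.
- The arm moves only by the tool arm_command, never from a script. Its argument "targets" is a list of rows, each an object of numbers: "x", "y", "z": the shift along the world's x, y, z in units of 500 mm (1.0 is 500 mm); "rx", "ry", "rz": the turn, a rotation vector about the world's x, y, z in units of 2 rad (1.0 is 2 rad); "claw": the closure in counts, from 0 (fully open) to 255 (shut). In form: [{"x": .., "y": .., "z": .., "rx": .., "ry": .., "rz": .., "claw": ..}, ...]. A call has 1 to 10 rows; each row is the pose to reach, as a shift and turn from the pose commanded when the call began; what a row does not reach only later rows make up. A row lasts 1/12 s, in which the tool goes at most 41.7 mm and 7.16 degrees, less where a joint would pass 70% of its speed; a pose out of reach is approached as far as the arm can. A call with a number of a shift or a turn outside -1 to 1 is refused whole. A call with a gripper value outside its range is refused whole. The fingers move at their own pace and stop on an object; "squeeze" is the grip in N (left out, the last holds). Time passes only in rows, so rows that repeat a pose let the fingers close. It gives the time, the measured TCP pose, the force, the opening and the grip force at its end, in the units of the state.
- robot.read_state(): the state, without advancing time (a new reading comes with each control period).
- robot.read_camera(name): name is "scene" or "top"; returns (picture, depth): 384x512x3 uint8, red, green, blue; 384x512 float32, m along the optical axis (not along the pixel's ray), 0 where there is no reading.
- robot.get_calibration(name): a dict with "intrinsics" (3x3 intrinsics, pixels), "origin" and "orientation" of the camera in the world. Camera axes: x right, y up, looking along -z (the intrinsics and any distortion apply to the point x, -y, -z); pixel columns grow to the right and rows downward; lengths in m; the calibration is good to about 2 mm. A picture is of the moment at which its call begins. get_calibration takes no time and is no camera call.
- robot.close_job(): hands the job in; it is judged then, once.
The state is a dict: "t": time; "q": joint angles; "dq": joint speeds; "joint_torque": joint torques, N m; "tool_pos": TCP position; "orientation": TCP orientation; "force": force on the tool from outside, world axes, zero at the start; "wrist_torque": the same for the moment, N m; "opening": finger opening in m; "gripper_force": force on a finger pad.
Only numpy, scipy, OpenCV 4.12 (cv2) and the standard library are available. Lean on these libraries where they do the work, as an engineer would, in place of code of your own. Each camera call takes 0.05 s, during which the arm holds its last target. There are 200 camera calls.

### The job

The bottle roller has stopped because bottles crept off the rollers and fell under its fixed wire guard: draw every fallen bottle out of the open end of the guard with the hooked rod, and lay the rod back in its two rests on the front of the guard. Lay all the bottles on the rollers, parallel to them and centred on the bed: one in each of the three gaps between the rollers, and those left over saddled in the hollows between the bottles below. When all are loaded, turn the key fully to START, hold it about a second and let it spring back to RUN, so that the load stays as it is; do not knock the beaker over.

Things in the scene. Friction and masses are not known exactly. Their poses are not given: they have to be found in the camera images.
- roller: The bottle roller, fixed on the worktop. Origin: on the worktop under the middle of its roller bed; x across the rollers, away from the robot; y along the rollers to the drive end; z up. It carries, along y: a white key pod (y -154 to -70 mm, 72 mm high), the roller bed (y -66 to 66), the wire tunnel guard (y 70 to 262) with two wire rests for the rod on its -x side.
- gap1 (a point): Bed: 4 shafts 8 mm thick at x -91.5, -30.5, 30.5, 91.5, axis height 50 mm, each with two rubber tyres 44 mm across at y -36 and 36 (12 mm wide; fingers fit between them down to height 54). End plates at y -62, 62, 55 high. This point: centre of a bottle lying centred in the middle gap (height 76); the other gaps are at x -61 and 61. A bottle saddled on two others has x -30.5 or 30.5, height 95.
- mouth (a point): Middle of the open outer end (the mouth) of the fixed tunnel guard, on the worktop; axes as the roller. The guard is 228 mm wide (x -114 to 114) and runs 192 mm from here towards -y; wire bars 5 to 8 mm thick, roof bars' underside 138 mm above the worktop, which is its floor. At its inner end belt pulleys reach to 181 mm from the mouth, 34 to 66 mm high.
- rod_rest (a point): Where the rod's axis runs when it hangs in its place, midway between two open wire V rests that stand 140 mm apart along the roller's y on the -x side of the guard; 102 mm high, axes as the roller. The V has 45 degree sides; its points rise 8 mm above this point.
- rod_handle (a point): Hooked rod, 90 g: centre of its black handle, 90 mm long, 18 wide (flat upright sides), 22 high. x runs from hook to handle, z up when the hook points down. A steel rod 8 mm thick runs from the handle to the bend; there, 220 mm from this point, a leg 8 mm thick reaches 58 mm below the rod's axis. It starts in the V rests, hook down, handle projecting past the mouth. Its leg starts just past the farther V, so lift it clear.
- rod_mid (a point): The point on the rod's axis 90 mm from the hook leg and 130 mm from the handle's centre, axes as for the handle; when the rod hangs in its place this point is at the rod rest point.
- bottle_a_c (a point): White plastic bottle with a grey cap: a plain cylinder, 36 mm across, 100 mm long, 60 to 110 g, lying on its side; it rolls only when pushed. This point is its centre, x along the bottle (it may be turned about that axis). Starts in the grey tray.
- bottle_b_c (a point): White plastic bottle with a grey cap: a plain cylinder, 36 mm across, 100 mm long, 60 to 110 g, lying on its side; it rolls only when pushed. This point is its centre, x along the bottle (it may be turned about that axis). Starts in the grey tray.
- bottle_c_c (a point): White plastic bottle with a grey cap: a plain cylinder, 36 mm across, 100 mm long, 60 to 110 g, lying on its side; it rolls only when pushed. This point is its centre, x along the bottle (it may be turned about that axis). Starts in the grey tray.
- bottle_d_c (a point): White plastic bottle with a grey cap: a plain cylinder, 36 mm across, 100 mm long, 60 to 110 g, lying on its side; it rolls only when pushed. This point is its centre, x along the bottle (it may be turned about that axis). May be absent; starts on the worktop under the guard, roughly along the roller's y.
- bottle_e_c (a point): White plastic bottle with a grey cap: a plain cylinder, 36 mm across, 100 mm long, 60 to 110 g, lying on its side; it rolls only when pushed. This point is its centre, x along the bottle (it may be turned about that axis). May be absent; starts on the worktop under the guard, roughly along the roller's y.
- rack: Grey moulded bottle tray, 170 x 300 mm, fixed; origin at the centre of its underside, x away from the robot. Its floor is 4 mm thick; four ridges along x, 10 mm wide, their tops 16 mm above the worktop, stand at y -142.5, -47.5, 47.5, 142.5 mm: three open lanes 85 mm wide, one bottle in each, anywhere across its lane.
- key (a joint): Key of the key switch: 0 at rest (RUN), grows clockwise seen from above; START is at the stop, 1.1 rad. A spring (0.03 Nm at RUN, 0.14 Nm at START) returns it to 0 when let go.
- key_bow (a point): Centre of the black key bow standing upright on the white key pod: 36 mm wide (its x), 9 mm thick (its y), 28 mm high (14 mm above and below this point). It turns about the vertical axis through this point; grip it across its thickness.
- beaker: Glass beaker, 50 mm across, 68 mm high, standing loose beyond the mouth of the guard; origin at the centre of its underside, z up.

How it is judged:
By the outcome, as a careful person would: the job done as asked, in the order asked, and still so for the second after the job is handed in, with the robot touching nothing.
Of bottle_d, bottle_e only 1 to 2 are there at a start; the rules pass over those that are not, and their reading is None.
At some moment in a run one of bottle_a, bottle_b, bottle_c may be knocked a few centimetres aside while the robot is not near it.
Once in a run the grip may slacken for a moment while it holds something.
It also fails if it takes over 210 s, if anything falls off the work surface, if the arm or the gripper's body presses on something with over 40 N, if the wrist force passes 120 N, or if a joint passes its speed limit or range.

## Working session

There is one attempt and no reset: what is moved stays moved. The work goes in short steps, Python scripts to look and compute and a tool call to move; the robot and the scene stay as the last step left them, time stands still between calls to the robot, and variables do not carry over. Pictures are saved under pics/ and viewed, at most 14 in all, crops included, and the job is handed in when it is done.

Besides the shell and the picture viewer there is one more tool, called after "Emit:" as name(argument=value, ...), one argument or row to a line, values as JSON. arm_command: Moves the arm, as the interface text tells. Shifts and turns lie within -1 to 1; 1 stands for 500 mm of shift or 2 rad of turn. Its arguments: {"type":"object","properties":{"targets":{"type":"array","items":{"type":"object","properties":{"x":{"type":"number","minimum":-1,"maximum":1},"y":{"type":"number","minimum":-1,"maximum":1},"z":{"type":"number","minimum":-1,"maximum":1},"rx":{"type":"number","minimum":-1,"maximum":1},"ry":{"type":"number","minimum":-1,"maximum":1},"rz":{"type":"number","minimum":-1,"maximum":1},"claw":{"type":"number"}}}},"squeeze":{"type":"number"}},"required":["targets"]}

```bash
ls; mkdir -p pics
cat > h.py <<'E'
import numpy as np, cv2
from plant import robot
from scipy.spatial.transform import Rotation as R
def cal(n):
    c=robot.get_calibration(n); o=np.array(c['orientation'],float)
    M=R.from_rotvec(o).as_matrix() if o.shape==(3,) else (o if o.shape==(3,3) else R.from_quat(o).as_matrix())
    return np.array(c['intrinsics']),np.array(c['origin']),M
def shot(n,f=None):
    p,d=robot.read_camera(n)
    if f: cv2.imwrite(f'pics/{f}.png',cv2.cvtColor(p,cv2.COLOR_RGB2BGR)); np.savez(f'pics/{f}.npz',p=p,d=d)
    return p,d
def cloud(n,d):
    K,o,M=cal(n); v,u=np.mgrid[:d.shape[0],:d.shape[1]]
    P=np.stack([(u-K[0,2])/K[0,0]*d,-(v-K[1,2])/K[1,1]*d,-d],-1)
    return P@M.T+o
def ray(n,u,v,z):
    K,o,M=cal(n); r=M@np.array([(u-K[0,2])/K[0,0],-(v-K[1,2])/K[1,1],-1]); return o+r*(z-o[2])/r[2]
def proj(n,X):
    K,o,M=cal(n); q=(np.asarray(X)-o)@M; return np.array([K[0,0]*q[...,0]/-q[...,2]+K[0,2],-K[1,1]*q[...,1]/-q[...,2]+K[1,2]]).T
def st():
    s=robot.read_state(); return s
E
python3 - <<'E'
from h import *
for n in('scene','top'):
    shot(n,n+'0'); c=robot.get_calibration(n); print(n,c)
s=st(); print({k:s[k] for k in('t','tool_pos','orientation','opening')})
a=[cv2.imread(f'pics/{n}0.png') for n in('scene','top')]
for n,i in zip(('scene','top'),a): cv2.imwrite(f'pics/{n}0b.png',cv2.resize(i,(800,600)))
E
```

```text
pics
scene {'intrinsics': array([[421.82139109,   0.        , 255.86517895],
       [  0.        , 421.82139109, 184.2262535 ],
       [  0.        ,   0.        ,   1.        ]]), 'origin': array([-0.06028168,  0.73497619,  0.79864348]), 'orientation': array([ 0.45258054, -1.12940989, -2.20719723])}
top {'intrinsics': array([[467.18445396,   0.        , 264.8347782 ],
       [  0.        , 467.18445396, 190.73486349],
       [  0.        ,   0.        ,   1.        ]]), 'origin': array([3.86928120e-01, 1.14174897e-03, 1.69554455e+00]), 'orientation': array([ 0.10214729, -0.09880525, -1.59383693])}
{'t': 0.1, 'tool_pos': array([ 0.24604301, -0.54667564,  0.23168748]), 'orientation': array([-3.07000940e+00, -6.58836922e-01,  3.53788466e-04]), 'opening': 0.09289377072978085}
```

View pics/scene0b.png

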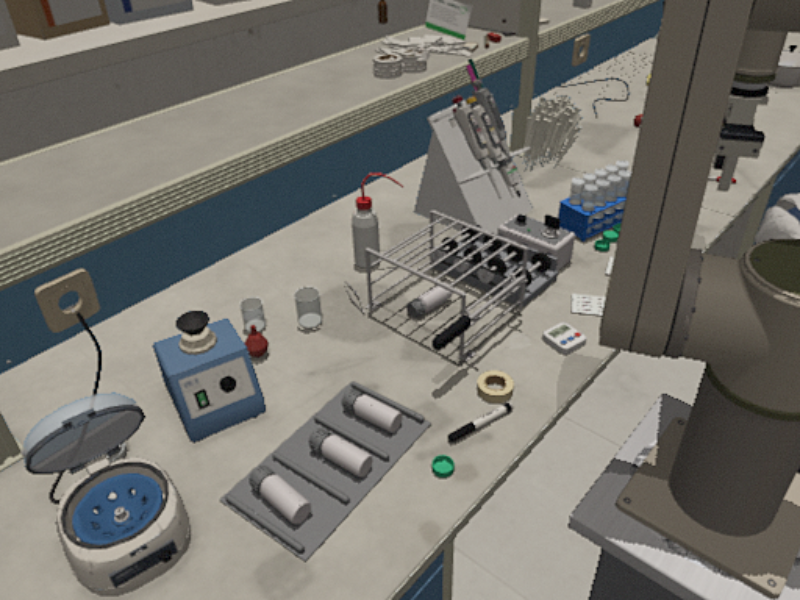

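View pics/top0b.png

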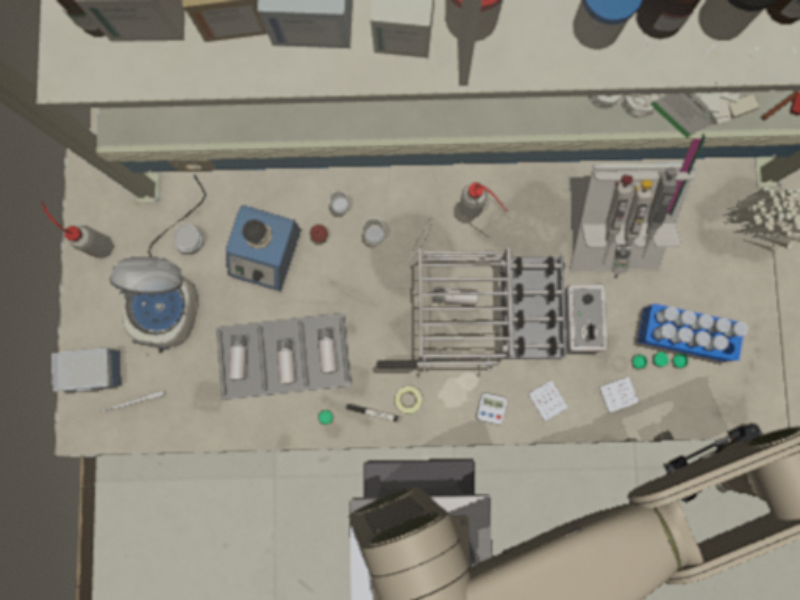

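The scene shows the tray with 3 bottles at left, the guard mouth facing left (+y), with one bottle visible inside (top ~ (455,297)), the rod handle at (395,366), and the key pod at (588,318). I'll zoom in on the machine.

Run:
```python
import cv2,numpy as np
a=cv2.imread('pics/top0.png')[150:245,230:395]; b=cv2.imread('pics/scene0.png')[125:240,215:375]
a=cv2.resize(a,(700,403),interpolation=cv2.INTER_CUBIC); cv2.imwrite('pics/c1.png',a)
cv2.imwrite('pics/c2.png',cv2.resize(b,(800,575),interpolation=cv2.INTER_CUBIC))
```

```text
(no output)
```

View pics/c1.png

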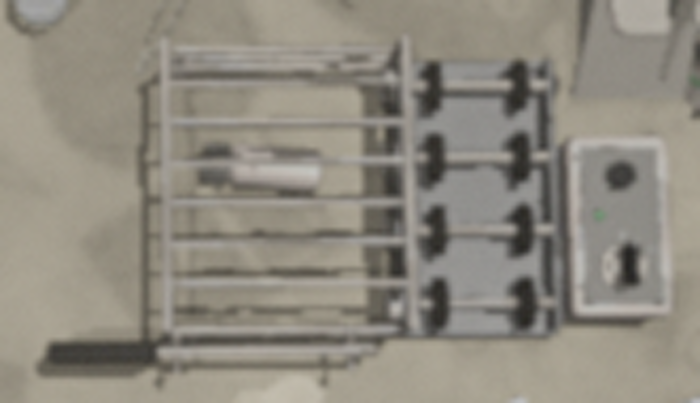

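View pics/c2.png

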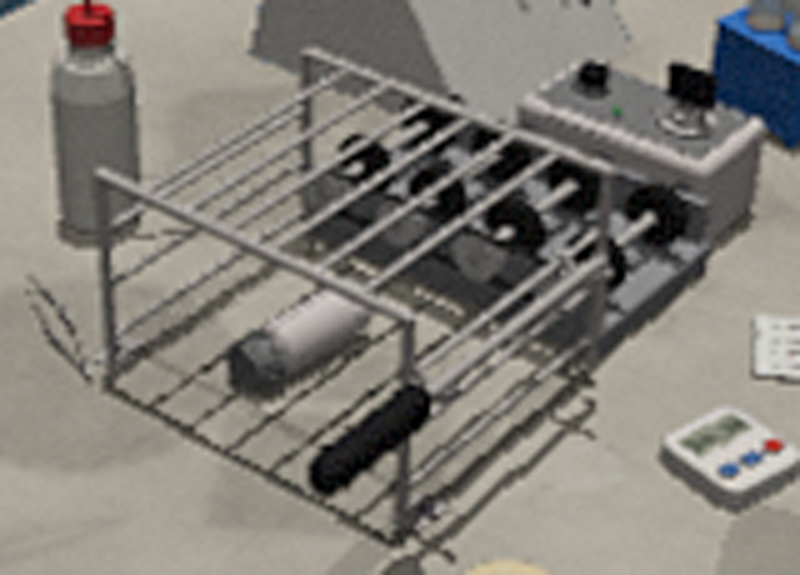

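One bottle only is under the guard (mid-floor, cap toward the mouth); the rest of the floor is clear. Pod key at c1 (628,265). Now measuring poses.

```bash
cat > meas.py <<'E'
from h import *
from scipy.optimize import least_squares
def cyl(P,z,x0,th0,r=.018):
    # fit centre x,y, heading of horizontal cylinder axis height z; ends by extent
    def f(p):
        n=np.array([-np.sin(p[2]),np.cos(p[2])]); s=(P[:,:2]-p[:2])@n
        return np.hypot(s,P[:,2]-z)-r
    p=least_squares(f,[*x0,th0],loss='soft_l1',f_scale=.002).x
    n=np.array([-np.sin(p[2]),np.cos(p[2])]); a=np.array([np.cos(p[2]),np.sin(p[2])])
    k=np.abs(f(p))<.005; s=(P[k,:2]-p[:2])@a; lo,hi=np.percentile(s,[1,99])
    return np.r_[p[:2]+a*(lo+hi)/2,p[2]],hi-lo,np.sqrt(np.mean(f(p)[k]**2))
E
python3 - <<'E'
from meas import *
C={}
for n in('scene','top'):
    z=np.load(f'pics/{n}0.npz'); C[n]=(cloud(n,z['d']),z['p'])
pt=lambda u,v:(u/1.5625,v/1.5625)
for nm,(u,v),h in [('a',(237,358),.03),('b',(287,360),.03),('c',(327,350),.03),('d',(455,297),.03),('beaker',(374,234),.034)]:
    print(nm,ray('top',*pt(u,v),h).round(3))
    if nm!='beaker':
        x0=ray('top',*pt(u,v),h)[:2]; th0=np.pi/2 if nm=='d' else 0
        zc=.018 if nm=='d' else .022
        for n in C:
            P=C[n][0].reshape(-1,3); a=np.array([np.cos(th0),np.sin(th0)]);b=np.array([-a[1],a[0]])
            q=P[:,:2]-x0; k=(np.abs(q@a)<.065)&(np.abs(q@b)<.035)&(P[:,2]>zc-.004)&(P[:,2]<zc+.024)
            print('  ',n,k.sum(),*[np.round(x,4) for x in cyl(P[k],zc,x0,th0)])
# crop marks
cp=lambda u,v:(230+(u+.5)/4.2424-.5,150+(v+.5)/4.2424-.5)
T=[(430,88),(430,160),(432,232),(433,303),(515,82),(518,154),(522,228),(522,300)]
L=[(x,y) for y in(.036,-.036) for x in(.0915,.0305,-.0305,-.0915)]
W=np.array([ray('top',*cp(*t),.072)[:2] for t in T]); L=np.array(L)
def f(p):
    c,s=np.cos(p[2]),np.sin(p[2]); return (L@np.array([[c,s],[-s,c]])+p[:2]-W).ravel()
r=least_squares(f,[.5,-.1,0]); print('roller marks',r.x.round(4),(r.fun*1000).round(1))
p0=r.x
for n in C:
    P,p=C[n]; c,s=np.cos(p0[2]),np.sin(p0[2])
    q=(P[...,:2]-p0[:2])@np.array([[c,-s],[s,c]]); z=P[...,2]
    dark=p.max(-1)<60
    k=(z>.064)&(z<.08)&(abs(q[...,0])<.125)&(abs(q[...,1])<.055)
    for xx in (-.0915,-.0305,.0305,.0915):
      for yy in(-.036,.036):
        kk=k&(abs(q[...,0]-xx)<.022)&(abs(q[...,1]-yy)<.015)
        print(n,'tyre',xx,yy,kk.sum(),np.r_[q[kk].mean(0),z[kk].max()].round(4))
    k=(z>.066)&(z<.078)&(abs(q[...,0])<.13)&(q[...,1]<-.06)&(q[...,1]>-.165)
    print(n,'pod',q[k].min(0),q[k].max(0),np.percentile(z[k],[5,50,95]).round(4))
    k=(z>.08)&(z<.115)&(abs(q[...,0])<.13)&(q[...,1]<-.06)&(q[...,1]>-.165)
    for x in np.c_[q[k],z[k]].round(3)[:40]: print(x,end=' ')
    print()
    k=(z>.13)&(z<.155)&(abs(q[...,0])<.13)&(q[...,1]>.06)&(q[...,1]<.28)
    print(n,'roof',np.percentile(q[k],[1,99],axis=0).round(4),np.percentile(z[k],[5,50,95]))
    k=(z>.09)&(z<.125)&(q[...,0]<-.118)&(q[...,0]>-.17)&(q[...,1]>.06)&(q[...,1]<.38)
    print(n,'rod',np.percentile(q[k],[1,50,99],axis=0).round(4),np.percentile(z[k],[5,50,95]),k.sum())
    h=k&(q[...,1]>.255)&dark; print('  handle',h.sum(),np.percentile(q[h],[2,50,98],axis=0).round(4).tolist(),np.percentile(z[h],[5,50,95]).round(4))
E
```

```text
a [0.473 0.408 0.03 ]
   scene 678 [ 0.4759  0.4087 -0.0414] 0.0976 0.0019
   top 277 [ 0.4788  0.4111 -0.022 ] 0.0959 0.0023
b [0.466 0.294 0.03 ]
   scene 590 [0.4647 0.2984 0.0922] 0.0984 0.002
   top 298 [0.4647 0.2995 0.0867] 0.0973 0.0024
c [0.486 0.203 0.03 ]
   scene 498 [0.4872 0.2042 0.0894] 0.0985 0.002
   top 283 [0.4874 0.2055 0.0624] 0.0971 0.0024
d [ 0.6   -0.093  0.03 ]
   scene 269 [ 0.61   -0.0892  1.466 ] 0.0964 0.0023
   top 208 [ 0.6071 -0.091   1.4835] 0.0968 0.0024
beaker [0.752 0.091 0.034]
roller marks [ 0.5728 -0.2662 -0.0102] [ 3.3  1.6  2.5 -0.4  1.3 -0.7 -1.4 -1.8 -0.7  0.3 -1.4  0.5 -0.9  1.4
 -2.7 -0.9]
scene tyre -0.0915 -0.036 24 [-0.09   -0.039   0.0707]
scene tyre -0.0915 0.036 14 [-0.0886  0.0325  0.0706]
scene tyre -0.0305 -0.036 2 [-0.0295 -0.0419  0.0723]
scene tyre -0.0305 0.036 22 [-0.0288  0.033   0.0701]
scene tyre 0.0305 -0.036 3 [ 0.0355 -0.0463  0.0713]
scene tyre 0.0305 0.036 16 [0.0343 0.0326 0.071 ]
scene tyre 0.0915 -0.036 1 [ 0.0905 -0.0454  0.0695]
scene tyre 0.0915 0.036 14 [0.0944 0.0326 0.0708]
scene pod [-0.10184517 -0.15806197]
[... 2846 characters left out ...]
1666074] 311Traceback (most recent call last):
  File "<stdin>", line 42, in <module>
    return _quantile_unchecked(
        a, q, axis, out, overwrite_input, method, keepdims, weights)
    return _ureduce(a,
                    func=_quantile_ureduce_func,
    ...<5 lines>...
                    overwrite_input=overwrite_input,
                    method=method)
    r = func(a, **kwargs)
    result = _quantile(arr,
                       quantiles=q,
    ...<2 lines>...
                       out=out,
                       weights=wgt)
    slices_having_nans = np.isnan(arr[-1, ...])
                                  ~~~^^^^^^^^^
IndexError: index -1 is out of bounds for axis 0 with size 0
```

Run:
```python
from meas import *
p0=np.array([.5753,-.2695,-.012])
def sdf_cyl(Q,x,z,r,y,hw):
    d=np.stack([np.hypot(Q[:,0]-x,Q[:,2]-z)-r,abs(Q[:,1]-y)-hw],-1)
    return np.linalg.norm(np.maximum(d,0),axis=1)+np.minimum(d.max(1),0)
def box(Q,c,h):
    d=abs(Q-c)-h; return np.linalg.norm(np.maximum(d,0),axis=1)+np.minimum(d.max(1),0)
def S(Q):
    l=[sdf_cyl(Q,x,.05,.022,y,.006) for x in(-.0915,-.0305,.0305,.0915) for y in(-.036,.036)]
    l+=[sdf_cyl(Q,x,.05,.004,0,.066) for x in(-.0915,-.0305,.0305,.0915)]
    return np.min(l,0)
def loc(P,p):
    c,s=np.cos(p[2]),np.sin(p[2]); q=(P[:,:2]-p[:2])@np.array([[c,-s],[s,c]]); return np.c_[q,P[:,2]-p[3]]
for n in('scene','top'):
    z=np.load(f'pics/{n}0.npz'); A=cloud(n,z['d']).reshape(-1,3); col=z['p'].reshape(-1,3)
    q=loc(A,[*p0,0]); k=(abs(q[:,0])<.12)&(abs(q[:,1])<.056)&(q[:,2]>.05)&(q[:,2]<.085)
    r=least_squares(lambda p:S(loc(A[k],p)),[*p0,0],loss='soft_l1',f_scale=.002)
    print(n,r.x.round(4),k.sum(),np.median(abs(S(loc(A[k],r.x)))).round(4))
    p=r.x; q=loc(A,p)
    k=(abs(q[:,0]+.13)<.03)&(q[:,1]>.27)&(q[:,1]<.38)&(q[:,2]>.085)&(q[:,2]<.125)&(col.max(1)<90)
    h=least_squares(lambda v:box(q[k],v,np.array([.009,.045,.011])),[-.13,.31,.102],loss='soft_l1',f_scale=.002)
    print('  handle',h.x.round(4),k.sum())
    k=(abs(q[:,0])<.06)&(abs(q[:,1]+.115)<.03)&(q[:,2]>.078)&(q[:,2]<.118)&(col.max(1)<70)
    def kb(v):
        c,s=np.cos(v[3]),np.sin(v[3]); d=(q[k]-v[:3]); d[:,:2]=d[:,:2]@np.array([[c,-s],[s,c]]); return box(d,0,np.array([.018,.0045,.014]))
    for a0 in(0,1.5):
      h=least_squares(kb,[-.05,-.115,.1,a0],loss='soft_l1',f_scale=.002); print('  key',h.x.round(4),h.cost,k.sum(),np.percentile(q[k],[5,50,95],axis=0).round(3).tolist())
    for s in (1,-1):
        k=(q[:,2]>.136)&(q[:,2]<.152)&(s*q[:,0]>.10)&(s*q[:,0]<.125)&(q[:,1]>.1)&(q[:,1]<.25); print('  bar',s,np.median(q[k,0]).round(4))
    k=(q[:,2]>.136)&(q[:,2]<.155)&(abs(q[:,0])<.1)&(q[:,1]>.245)&(q[:,1]<.275);print('  mouthbar',np.percentile(q[k,1],[10,50,90]).round(4))
```

```text
scene [ 0.576  -0.2717 -0.0118 -0.0021] 455 0.0012
  handle [-0.1297  0.3132  0.1019] 235
  key [-0.0158 -0.1083  0.0948 -0.0415] 0.0009915822221342836 47 [[-0.059, -0.117, 0.079], [0.002, -0.108, 0.089], [0.014, -0.1, 0.114]]
  key [-0.0099 -0.1129  0.094   0.8176] 0.0013960869956523214 47 [[-0.059, -0.117, 0.079], [0.002, -0.108, 0.089], [0.014, -0.1, 0.114]]
  bar 1 nan
  bar -1 nan
  mouthbar [0.2525 0.2634 0.2663]
top [ 0.5756 -0.2714 -0.0182  0.0022] 541 0.0014
  handle [-0.1314  0.3161  0.1005] 128
  key [-0.0092 -0.1119  0.0964  0.1252] 0.00036643203114855875 23 [[-0.056, -0.117, 0.084], [0.008, -0.111, 0.088], [0.015, -0.104, 0.111]]
  key [-0.0092 -0.1119  0.0964  0.1254] 0.0003664319726434563 23 [[-0.056, -0.117, 0.084], [0.008, -0.111, 0.088], [0.015, -0.104, 0.111]]
  bar 1 nan
  bar -1 nan
  mouthbar [0.2511 0.2602 0.2636]
  return _methods._mean(a, axis=axis, dtype=dtype,
  ret = ret.dtype.type(ret / rcount)
```

Two fits agree on the roller at (0.576, -0.2715, yaw -0.014). Handle at about (0.450, 0.045, 0.102), and the fallen bottle about (0.608, -0.090).

Emit:
arm_command(
  targets=[
    {"x": 0.2,"y": 0.6,"z": 0.14,"rz": 0.3,"claw": 110},
    {"x": 0.2,"y": 0.6,"z": 0.14,"rz": 0.3,"claw": 110},
    {"x": 0.2,"y": 0.6,"z": 0.14,"rz": 0.3,"claw": 110},
    {"x": 0.2,"y": 0.6,"z": 0.14,"rz": 0.3,"claw": 110},
    {"x": 0.2,"y": 0.6,"z": 0.14,"rz": 0.3,"claw": 110},
    {"x": 0.2,"y": 0.6,"z": 0.14,"rz": 0.3,"claw": 110},
    {"x": 0.2,"y": 0.6,"z": 0.14,"rz": 0.3,"claw": 110},
    {"x": 0.2,"y": 0.6,"z": 0.14,"rz": 0.3,"claw": 110},
    {"x": 0.2,"y": 0.6,"z": 0.14,"rz": 0.3,"claw": 110},
    {"x": 0.2,"y": 0.6,"z": 0.14,"rz": 0.3,"claw": 110},
  ],
  squeeze=40,
)

```text
schema error: expected keys x, y, z, rx, ry, rz, claw
```

Emit:
arm_command(
  targets=[
    {"x": 0.208,"y": 0.583,"z": -0.05,"rz": 0.267},
    {"x": 0.208,"y": 0.583,"z": -0.05,"rz": 0.267},
    {"x": 0.208,"y": 0.583,"z": -0.05,"rz": 0.267},
    {"x": 0.208,"y": 0.583,"z": -0.05,"rz": 0.267},
    {"x": 0.208,"y": 0.583,"z": -0.05,"rz": 0.267},
    {"x": 0.208,"y": 0.583,"z": -0.05,"rz": 0.267},
    {"x": 0.208,"y": 0.583,"z": -0.05,"rz": 0.267},
    {"x": 0.208,"y": 0.583,"z": -0.05,"rz": 0.267},
    {"x": 0.208,"y": 0.583,"z": -0.05,"rz": 0.267},
    {"x": 0.208,"y": 0.583,"z": -0.05,"rz": 0.267},
  ],
)

```text
schema error: expected keys x, y, z, rx, ry, rz, claw
```

```bash
cat > goto.py <<'E'
import sys
from h import *
def rep(x=None):
    s=st(); M=R.from_rotvec(s['orientation']).as_matrix(); th=np.arctan2(M[1,1],M[0,1]); p=np.array(s['tool_pos'])
    print('t',round(s['t'],2),'tcp',p.round(4),'th',round(th,4),'zdir',M[:,2].round(3),'F',np.round(s['force'],1),'op',round(s['opening'],4),'gf',round(s['gripper_force'],1))
    if x is not None:
        dth=x[3]-th; dth=(dth+np.pi/2)%np.pi-np.pi/2
        # turn to reach vertical tool at heading th+dth
        a=th+dth; D=np.array([[np.sin(a),np.cos(a),0],[-np.cos(a),np.sin(a),0],[0,0,-1]]).T
        D=np.c_[[-np.sin(a),np.cos(a),0],[np.cos(a),np.sin(a),0],[0,0,-1]]
        if np.linalg.det(D)<0: D[:,0]*=-1
        rv=R.from_matrix(D@M.T).as_rotvec()
        print('  shift',((np.array(x[:3])-p)/.5).round(4),'turn',(rv/2).round(4))
if __name__=='__main__':
    a=[float(v) for v in sys.argv[1:]]; rep(a if a else None)
E
python3 goto.py .450 .045 .097 -.014; python3 -c "
from h import *
print(st()['q'].round(3))"
```

```text
t 0.1 tcp [ 0.246  -0.5467  0.2317] th -1.148 zdir [-0.001  0.002 -1.   ] F [0.2 0.3 0.1] op 0.0929 gf 0.0
  shift [ 0.4079  1.1834 -0.2694] turn [-5.00e-04 -7.00e-04  5.67e-01]
[-1.233  0.131  1.489 -0.     1.523 -0.085]
```

Emit:
arm_command(
  targets=[
    {"x": 0.2,"y": 0.6,"z": 0.14,"rx": 0,"ry": 0,"rz": 0.3,"claw": 110},
    {"x": 0.2,"y": 0.6,"z": 0.14,"rx": 0,"ry": 0,"rz": 0.3,"claw": 110},
    {"x": 0.2,"y": 0.6,"z": 0.14,"rx": 0,"ry": 0,"rz": 0.3,"claw": 110},
    {"x": 0.2,"y": 0.6,"z": 0.14,"rx": 0,"ry": 0,"rz": 0.3,"claw": 110},
    {"x": 0.2,"y": 0.6,"z": 0.14,"rx": 0,"ry": 0,"rz": 0.3,"claw": 110},
    {"x": 0.2,"y": 0.6,"z": 0.14,"rx": 0,"ry": 0,"rz": 0.3,"claw": 110},
    {"x": 0.2,"y": 0.6,"z": 0.14,"rx": 0,"ry": 0,"rz": 0.3,"claw": 110},
    {"x": 0.2,"y": 0.6,"z": 0.14,"rx": 0,"ry": 0,"rz": 0.3,"claw": 110},
    {"x": 0.2,"y": 0.6,"z": 0.14,"rx": 0,"ry": 0,"rz": 0.3,"claw": 110},
    {"x": 0.2,"y": 0.6,"z": 0.14,"rx": 0,"ry": 0,"rz": 0.3,"claw": 110},
  ],
  squeeze=40,
)

```text
t: 0.93
tool_pos: [0.3469, -0.246, 0.3032]
orientation: [2.736, 1.542, 0.001]
force: [-0.3, -0.4, -0.3]
opening: 0.0531
gripper_force: 0.0
```

Emit:
arm_command(
  targets=[
    {"x": 0.208,"y": 0.583,"z": -0.05,"rx": 0,"ry": 0,"rz": 0.267,"claw": 110},
    {"x": 0.208,"y": 0.583,"z": -0.05,"rx": 0,"ry": 0,"rz": 0.267,"claw": 110},
    {"x": 0.208,"y": 0.583,"z": -0.05,"rx": 0,"ry": 0,"rz": 0.267,"claw": 110},
    {"x": 0.208,"y": 0.583,"z": -0.05,"rx": 0,"ry": 0,"rz": 0.267,"claw": 110},
    {"x": 0.208,"y": 0.583,"z": -0.05,"rx": 0,"ry": 0,"rz": 0.267,"claw": 110},
    {"x": 0.208,"y": 0.583,"z": -0.05,"rx": 0,"ry": 0,"rz": 0.267,"claw": 110},
    {"x": 0.208,"y": 0.583,"z": -0.05,"rx": 0,"ry": 0,"rz": 0.267,"claw": 110},
    {"x": 0.208,"y": 0.583,"z": -0.05,"rx": 0,"ry": 0,"rz": 0.267,"claw": 110},
    {"x": 0.208,"y": 0.583,"z": -0.05,"rx": 0,"ry": 0,"rz": 0.267,"claw": 110},
    {"x": 0.208,"y": 0.583,"z": -0.05,"rx": 0,"ry": 0,"rz": 0.267,"claw": 110},
  ],
)

```text
t: 1.77
tool_pos: [0.4501, 0.0441, 0.2764]
orientation: [-2.235, -2.206, 0.003]
force: [0.4, 0.4, 0.4]
opening: 0.053
gripper_force: 0.0
```

```bash
python3 goto.py .450 .045 .097 -.014
```

```text
t 1.77 tcp [0.4501 0.0441 0.2764] th -0.0127 zdir [-0.002 -0.001 -1.   ] F [0.4 0.4 0.4] op 0.053 gf 0.0
  shift [-3.000e-04  1.800e-03 -3.588e-01] turn [ 0.0003 -0.0012 -0.0007]
```

Emit:
arm_command(
  targets=[
    {"x": 0,"y": 0.002,"z": -0.36,"rx": 0,"ry": 0,"rz": 0,"claw": 110},
    {"x": 0,"y": 0.002,"z": -0.36,"rx": 0,"ry": 0,"rz": 0,"claw": 110},
    {"x": 0,"y": 0.002,"z": -0.36,"rx": 0,"ry": 0,"rz": 0,"claw": 110},
    {"x": 0,"y": 0.002,"z": -0.36,"rx": 0,"ry": 0,"rz": 0,"claw": 110},
    {"x": 0,"y": 0.002,"z": -0.36,"rx": 0,"ry": 0,"rz": 0,"claw": 110},
    {"x": 0,"y": 0.002,"z": -0.36,"rx": 0,"ry": 0,"rz": 0,"claw": 110},
    {"x": 0,"y": 0.002,"z": -0.36,"rx": 0,"ry": 0,"rz": 0,"claw": 110},
    {"x": 0,"y": 0.002,"z": -0.36,"rx": 0,"ry": 0,"rz": 0,"claw": 110},
  ],
)

```text
t: 2.43
tool_pos: [0.4516, 0.0442, 0.0995]
orientation: [2.237, 2.203, 0.003]
force: [0.5, -0.7, 0.0]
opening: 0.0529
gripper_force: 0.0
```

Emit:
arm_command(
  targets=[
    {"x": 0,"y": 0,"z": 0,"rx": 0,"ry": 0,"rz": 0,"claw": 255},
    {"x": 0,"y": 0,"z": 0,"rx": 0,"ry": 0,"rz": 0,"claw": 255},
    {"x": 0,"y": 0,"z": 0,"rx": 0,"ry": 0,"rz": 0,"claw": 255},
    {"x": 0,"y": 0,"z": 0,"rx": 0,"ry": 0,"rz": 0,"claw": 255},
    {"x": 0,"y": 0,"z": 0,"rx": 0,"ry": 0,"rz": 0,"claw": 255},
    {"x": 0,"y": 0,"z": 0,"rx": 0,"ry": 0,"rz": 0,"claw": 255},
    {"x": 0,"y": 0,"z": 0,"rx": 0,"ry": 0,"rz": 0,"claw": 255},
    {"x": 0,"y": 0,"z": 0,"rx": 0,"ry": 0,"rz": 0,"claw": 255},
  ],
)

```text
t: 3.1
tool_pos: [0.4496, 0.0454, 0.0974]
orientation: [-2.236, -2.205, 0.002]
force: [-4.3, 1.0, 3.5]
opening: 0.0179
gripper_force: 40.0
```

```bash
python3 goto.py
```

```text
t 3.1 tcp [0.4496 0.0454 0.0974] th -0.014 zdir [-0.001 -0.    -1.   ] F [-4.3  1.   3.5] op 0.0179 gf 40.0
```

Emit:
arm_command(
  targets=[
    {"x": 0,"y": 0,"z": 0.06,"rx": 0,"ry": 0,"rz": 0,"claw": 255},
    {"x": 0,"y": 0,"z": 0.12,"rx": 0,"ry": 0,"rz": 0,"claw": 255},
    {"x": 0,"y": 0,"z": 0.17,"rx": 0,"ry": 0,"rz": 0,"claw": 255},
    {"x": 0,"y": 0,"z": 0.17,"rx": 0,"ry": 0,"rz": 0,"claw": 255},
    {"x": 0,"y": 0,"z": 0.17,"rx": 0,"ry": 0,"rz": 0,"claw": 255},
  ],
)

```text
t: 3.52
tool_pos: [0.4518, 0.0454, 0.1844]
orientation: [2.235, 2.204, 0.005]
force: [0.3, 0.1, -1.3]
opening: 0.0179
gripper_force: 40.0
```

Run:
```python
from goto import *
rep(); p,d=shot('scene','s1'); cv2.imwrite('pics/s1b.png',cv2.resize(cv2.imread('pics/s1.png')[90:270,170:410],(800,600)))
```

```text
t 3.52 tcp [0.4518 0.0454 0.1844] th -0.0139 zdir [ 0.004 -0.    -1.   ] F [ 0.3  0.1 -1.3] op 0.0179 gf 40.0
```

View pics/s1b.png

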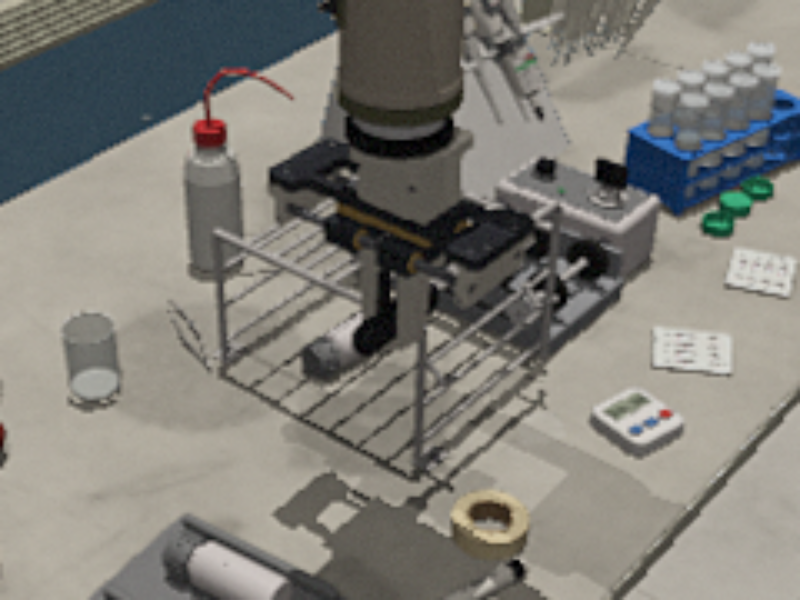

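Rod held firmly and clear of the rests; bottle still mid-floor. Now drawing the rod clear, then sideways and down in front of the mouth.

Emit:
arm_command(
  targets=[
    {"x": 0.006,"y": 0.42,"z": 0,"rx": 0,"ry": 0,"rz": 0,"claw": 255},
    {"x": 0.006,"y": 0.42,"z": 0,"rx": 0,"ry": 0,"rz": 0,"claw": 255},
    {"x": 0.006,"y": 0.42,"z": 0,"rx": 0,"ry": 0,"rz": 0,"claw": 255},
    {"x": 0.006,"y": 0.42,"z": 0,"rx": 0,"ry": 0,"rz": 0,"claw": 255},
    {"x": 0.006,"y": 0.42,"z": 0,"rx": 0,"ry": 0,"rz": 0,"claw": 255},
    {"x": 0.006,"y": 0.42,"z": 0,"rx": 0,"ry": 0,"rz": 0,"claw": 255},
    {"x": 0.006,"y": 0.42,"z": 0,"rx": 0,"ry": 0,"rz": 0,"claw": 255},
  ],
)

```text
t: 4.15
tool_pos: [0.4516, 0.257, 0.1802]
orientation: [-2.231, -2.209, 0.005]
force: [-0.0, -0.5, -0.9]
opening: 0.0179
gripper_force: 40.0
```

Emit:
arm_command(
  targets=[
    {"x": 0.312,"y": 0,"z": -0.158,"rx": 0,"ry": 0,"rz": 0,"claw": 255},
    {"x": 0.312,"y": 0,"z": -0.158,"rx": 0,"ry": 0,"rz": 0,"claw": 255},
    {"x": 0.312,"y": 0,"z": -0.158,"rx": 0,"ry": 0,"rz": 0,"claw": 255},
    {"x": 0.312,"y": 0,"z": -0.158,"rx": 0,"ry": 0,"rz": 0,"claw": 255},
    {"x": 0.312,"y": 0,"z": -0.158,"rx": 0,"ry": 0,"rz": 0,"claw": 255},
    {"x": 0.312,"y": 0,"z": -0.158,"rx": 0,"ry": 0,"rz": 0,"claw": 255},
    {"x": 0.312,"y": 0,"z": -0.158,"rx": 0,"ry": 0,"rz": 0,"claw": 255},
  ],
)

```text
t: 4.73
tool_pos: [0.6084, 0.2536, 0.1022]
orientation: [-2.238, -2.203, 0.005]
force: [0.4, -0.8, -0.2]
opening: 0.0178
gripper_force: 40.0
```

Run:
```python
from goto import *
rep()
for n in('scene','top'):
    p,d=shot(n,n+'2'); P=cloud(n,d)
    # rod height profile & leg: points near rod line
    s=st()['tool_pos']; q=P-np.array([s[0],s[1],0])
    k=(abs(q[...,0])<.03)&(q[...,1]<-.06)&(q[...,1]>-.25)&(P[...,2]>.03)&(P[...,2]<.13)
    for a in np.arange(-.24,-.06,.03):
        kk=k&(abs(q[...,1]-a)<.015); 
        if kk.sum()>2: print(n,a.round(2),kk.sum(),np.median(P[kk],axis=0).round(4))
    cv2.imwrite(f'pics/{n}2b.png',cv2.resize(cv2.imread(f'pics/{n}2.png')[90:270,130:370],(800,600)))
```

```text
t 4.73 tcp [0.6084 0.2536 0.1022] th -0.0157 zdir [-0.003 -0.001 -1.   ] F [ 0.4 -0.8 -0.2] op 0.0178 gf 40.0
scene -0.21 60 [0.6029 0.0364 0.0898]
scene -0.18 25 [0.6035 0.0754 0.1074]
scene -0.15 28 [0.6043 0.1051 0.1074]
scene -0.12 23 [0.6043 0.1319 0.1072]
top -0.21 22 [0.6044 0.0421 0.1106]
top -0.18 18 [0.6063 0.076  0.1138]
top -0.15 16 [0.6074 0.1052 0.1111]
top -0.12 18 [0.608  0.1341 0.1137]
top -0.09 26 [0.607  0.1654 0.1125]
```

View pics/scene2b.png

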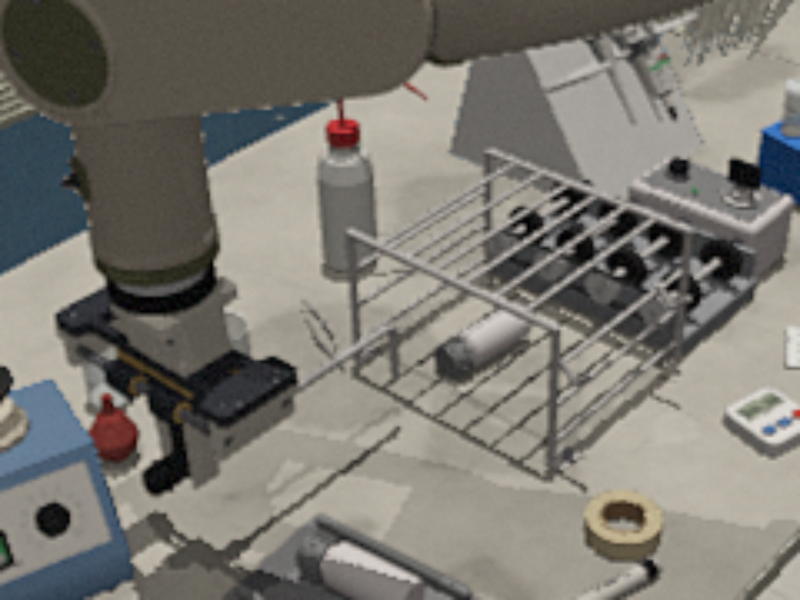

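Emit:
arm_command(
  targets=[
    {"x": 0,"y": -0.06,"z": 0,"rx": 0,"ry": 0,"rz": 0,"claw": 255},
    {"x": 0,"y": -0.12,"z": 0,"rx": 0,"ry": 0,"rz": 0,"claw": 255},
    {"x": 0,"y": -0.18,"z": 0,"rx": 0,"ry": 0,"rz": 0,"claw": 255},
    {"x": 0,"y": -0.24,"z": 0,"rx": 0,"ry": 0,"rz": 0,"claw": 255},
    {"x": 0,"y": -0.3,"z": 0,"rx": 0,"ry": 0,"rz": 0,"claw": 255},
    {"x": 0,"y": -0.35,"z": 0,"rx": 0,"ry": 0,"rz": 0,"claw": 255},
    {"x": 0,"y": -0.39,"z": 0,"rx": 0,"ry": 0,"rz": 0,"claw": 255},
    {"x": 0,"y": -0.39,"z": 0,"rx": 0,"ry": 0,"rz": 0,"claw": 255},
    {"x": 0,"y": -0.39,"z": 0,"rx": 0,"ry": 0,"rz": 0,"claw": 255},
  ],
)

```text
t: 5.58
tool_pos: [0.6093, 0.0599, 0.1059]
orientation: [2.237, 2.203, 0.004]
force: [0.2, 0.7, 0.0]
opening: 0.0178
gripper_force: 40.0
```

Run:
```python
from goto import *
rep()
a=[]
for n,b in(('scene',(115,245,210,380)),('top',(140,250,200,365))):
    p,d=shot(n,n+'3'); i=cv2.imread(f'pics/{n}3.png')[b[0]:b[1],b[2]:b[3]]; a.append(cv2.resize(i,(400,300),interpolation=cv2.INTER_CUBIC))
cv2.imwrite('pics/m3.png',cv2.resize(np.hstack(a),(800,300)))
```

```text
t 5.58 tcp [0.6093 0.0599 0.1059] th -0.0154 zdir [ 0.003  0.    -1.   ] F [0.2 0.7 0. ] op 0.0178 gf 40.0
```

View pics/m3.png

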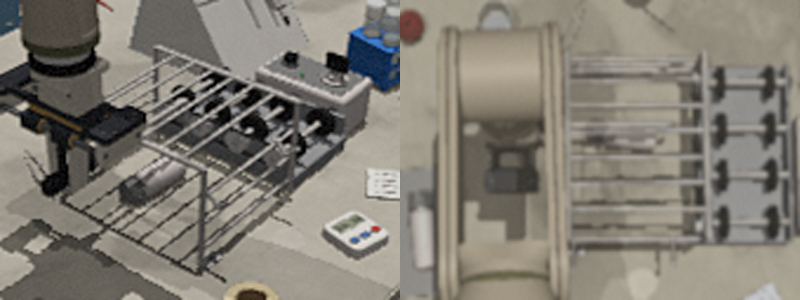

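Left: rod lies over the bottle, lined up with it; right: same from above. Lower behind the bottle and pull.

Emit:
arm_command(
  targets=[
    {"x": 0,"y": 0,"z": -0.04,"rx": 0,"ry": 0,"rz": 0,"claw": 255},
    {"x": 0,"y": 0,"z": -0.07,"rx": 0,"ry": 0,"rz": 0,"claw": 255},
    {"x": 0,"y": 0,"z": -0.084,"rx": 0,"ry": 0,"rz": 0,"claw": 255},
    {"x": 0,"y": 0,"z": -0.084,"rx": 0,"ry": 0,"rz": 0,"claw": 255},
    {"x": 0,"y": 0,"z": -0.084,"rx": 0,"ry": 0,"rz": 0,"claw": 255},
  ],
)

```text
t: 6.1
tool_pos: [0.6089, 0.0613, 0.0617]
orientation: [-2.235, -2.207, 0.001]
force: [-0.2, -0.7, -0.2]
opening: 0.0175
gripper_force: 40.0
```

```bash
python3 goto.py .608 .25 .06 -.014
```

```text
t 6.1 tcp [0.6089 0.0613 0.0617] th -0.0128 zdir [-0.001  0.    -1.   ] F [-0.2 -0.7 -0.2] op 0.0175 gf 40.0
  shift [-0.0018  0.3774 -0.0034] turn [-0.0001 -0.0003 -0.0006]
```

Emit:
arm_command(
  targets=[
    {"x": 0,"y": 0.03,"z": 0,"rx": 0,"ry": 0,"rz": 0,"claw": 255},
    {"x": 0,"y": 0.06,"z": 0,"rx": 0,"ry": 0,"rz": 0,"claw": 255},
    {"x": 0,"y": 0.09,"z": 0,"rx": 0,"ry": 0,"rz": 0,"claw": 255},
    {"x": 0,"y": 0.12,"z": 0,"rx": 0,"ry": 0,"rz": 0,"claw": 255},
    {"x": 0,"y": 0.15,"z": 0,"rx": 0,"ry": 0,"rz": 0,"claw": 255},
    {"x": 0,"y": 0.18,"z": 0,"rx": 0,"ry": 0,"rz": 0,"claw": 255},
    {"x": 0,"y": 0.2,"z": 0,"rx": 0,"ry": 0,"rz": 0,"claw": 255},
    {"x": 0,"y": 0.2,"z": 0,"rx": 0,"ry": 0,"rz": 0,"claw": 255},
  ],
)

```text
t: 6.77
tool_pos: [0.609, 0.1632, 0.0616]
orientation: [-2.234, -2.208, -0.001]
force: [-0.2, 0.3, -1.1]
opening: 0.0179
gripper_force: 40.0
```

```bash
cat > fd.py <<'E'
from goto import *
from meas import cyl
import sys
def find(n,x0,th0,zc,P=None,hw=.035):
    if P is None: P=cloud(n,shot(n)[1])
    P=P.reshape(-1,3); a=np.array([np.cos(th0),np.sin(th0)]);b=np.array([-a[1],a[0]])
    q=P[:,:2]-x0; k=(np.abs(q@a)<.065)&(np.abs(q@b)<hw)&(P[:,2]>zc-.004)&(P[:,2]<zc+.024)
    print('  ',n,k.sum(),*[np.round(x,4) for x in cyl(P[k],zc,x0,th0)]) if k.sum()>20 else print(n,'few')
E
python3 - <<'E'
from fd import *
rep()
for n in('scene','top'): find(n,np.array([.61,.0]),1.48,.018)
shot('scene','s4'); cv2.imwrite('pics/s4b.png',cv2.resize(cv2.imread('pics/s4.png')[110:260,170:370],(600,450)))
E
```

```text
t 6.77 tcp [0.609  0.1632 0.0616] th -0.0116 zdir [ 0.     0.001 -1.   ] F [-0.2  0.3 -1.1] op 0.0179 gf 40.0
   scene 319 [ 0.6085 -0.003   1.4703] 0.1008 0.0023
   top 194 [ 6.0650e-01 -1.1000e-03  1.4962e+00] 0.0972 0.0023
```

View pics/s4b.png

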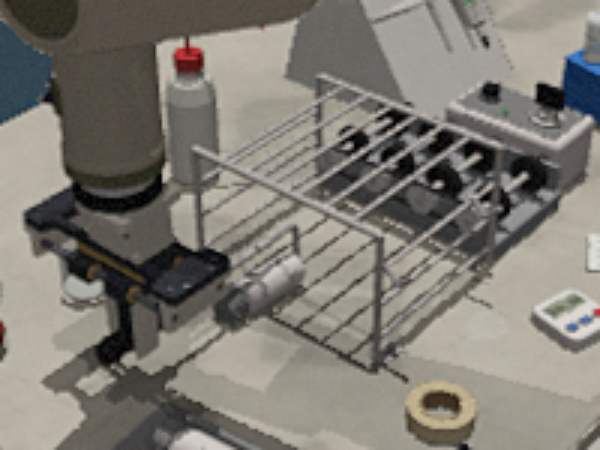

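The bottle follows straight (now half out). Continue.

Emit:
arm_command(
  targets=[
    {"x": 0,"y": 0.03,"z": 0,"rx": 0,"ry": 0,"rz": 0,"claw": 255},
    {"x": 0,"y": 0.06,"z": 0,"rx": 0,"ry": 0,"rz": 0,"claw": 255},
    {"x": 0,"y": 0.09,"z": 0,"rx": 0,"ry": 0,"rz": 0,"claw": 255},
    {"x": 0,"y": 0.12,"z": 0,"rx": 0,"ry": 0,"rz": 0,"claw": 255},
    {"x": 0,"y": 0.15,"z": 0,"rx": 0,"ry": 0,"rz": 0,"claw": 255},
    {"x": 0,"y": 0.18,"z": 0,"rx": 0,"ry": 0,"rz": 0,"claw": 255},
    {"x": 0,"y": 0.18,"z": 0,"rx": 0,"ry": 0,"rz": 0,"claw": 255},
    {"x": 0,"y": 0.175,"z": 0,"rx": 0,"ry": 0,"rz": 0,"claw": 255},
  ],
)

```text
t: 7.58
tool_pos: [0.609, 0.2496, 0.0616]
orientation: [-2.234, -2.209, -0.0]
force: [0.5, 0.6, -1.6]
opening: 0.0175
gripper_force: 40.0
```

Emit:
arm_command(
  targets=[
    {"x": 0,"y": -0.006,"z": 0.06,"rx": 0,"ry": 0,"rz": 0,"claw": 255},
    {"x": 0,"y": -0.006,"z": 0.12,"rx": 0,"ry": 0,"rz": 0,"claw": 255},
    {"x": 0,"y": -0.006,"z": 0.18,"rx": 0,"ry": 0,"rz": 0,"claw": 255},
    {"x": 0,"y": -0.006,"z": 0.24,"rx": 0,"ry": 0,"rz": 0,"claw": 255},
    {"x": 0,"y": -0.006,"z": 0.24,"rx": 0,"ry": 0,"rz": 0,"claw": 255},
  ],
)

```text
t: 8.0
tool_pos: [0.6129, 0.2451, 0.1902]
orientation: [2.234, 2.201, 0.015]
force: [0.7, 0.7, 1.1]
opening: 0.0179
gripper_force: 40.0
```

Run:
```python
from fd import *
rep([.4533,.2544,.182,-.014])
for n in('scene','top'): find(n,np.array([.61,.085]),1.48,.018)
```

```text
t 8.0 tcp [0.6129 0.2451 0.1902] th -0.0147 zdir [ 0.011  0.003 -1.   ] F [0.7 0.7 1.1] op 0.0179 gf 40.0
  shift [-0.3192  0.0187 -0.0164] turn [-0.0015  0.0054  0.0003]
   scene 372 [0.6088 0.0899 1.4556] 0.0985 0.0021
   top 265 [0.6076 0.0888 1.4706] 0.0978 0.0022
```

Emit:
arm_command(
  targets=[
    {"x": -0.06,"y": 0.021,"z": 0.01,"rx": 0,"ry": 0,"rz": 0,"claw": 255},
    {"x": -0.12,"y": 0.021,"z": 0.01,"rx": 0,"ry": 0,"rz": 0,"claw": 255},
    {"x": -0.18,"y": 0.021,"z": 0.01,"rx": 0,"ry": 0,"rz": 0,"claw": 255},
    {"x": -0.24,"y": 0.021,"z": 0.01,"rx": 0,"ry": 0,"rz": 0,"claw": 255},
    {"x": -0.312,"y": 0.021,"z": 0.01,"rx": 0,"ry": 0,"rz": 0,"claw": 255},
    {"x": -0.312,"y": 0.021,"z": 0.01,"rx": 0,"ry": 0,"rz": 0,"claw": 255},
    {"x": -0.312,"y": 0.021,"z": 0.01,"rx": 0,"ry": 0,"rz": 0,"claw": 255},
  ],
)

```text
t: 8.68
tool_pos: [0.4507, 0.2546, 0.1843]
orientation: [-2.235, -2.206, 0.006]
force: [0.8, -0.6, -1.2]
opening: 0.0176
gripper_force: 40.0
```

Emit:
arm_command(
  targets=[
    {"x": -0.001,"y": -0.06,"z": 0,"rx": 0,"ry": 0,"rz": 0,"claw": 255},
    {"x": -0.002,"y": -0.12,"z": 0,"rx": 0,"ry": 0,"rz": 0,"claw": 255},
    {"x": -0.003,"y": -0.18,"z": 0,"rx": 0,"ry": 0,"rz": 0,"claw": 255},
    {"x": -0.004,"y": -0.24,"z": 0,"rx": 0,"ry": 0,"rz": 0,"claw": 255},
    {"x": -0.005,"y": -0.3,"z": 0,"rx": 0,"ry": 0,"rz": 0,"claw": 255},
    {"x": -0.006,"y": -0.36,"z": 0,"rx": 0,"ry": 0,"rz": 0,"claw": 255},
    {"x": -0.006,"y": -0.42,"z": 0,"rx": 0,"ry": 0,"rz": 0,"claw": 255},
    {"x": -0.006,"y": -0.42,"z": 0,"rx": 0,"ry": 0,"rz": 0,"claw": 255},
    {"x": -0.006,"y": -0.42,"z": 0,"rx": 0,"ry": 0,"rz": 0,"claw": 255},
  ],
)

```text
t: 9.43
tool_pos: [0.4509, 0.0435, 0.1863]
orientation: [-2.241, -2.201, 0.001]
force: [-0.2, -0.0, -0.4]
opening: 0.0177
gripper_force: 40.0
```

Run:
```python
from fd import *
rep([.4496,.0454,.0974,-.014])
a=[]
for n,b in(('scene',(115,245,210,380)),('top',(140,250,200,365))):
    p,d=shot(n,n+'5'); i=cv2.imread(f'pics/{n}5.png')[b[0]:b[1],b[2]:b[3]]; a.append(cv2.resize(i,(400,300),interpolation=cv2.INTER_CUBIC))
    P=cloud(n,d)
    k=(P[...,0]>.42)&(P[...,0]<.465)&(P[...,2]>.16)&(P[...,2]<.21)&(P[...,1]<.0)&(P[...,1]>-.16)
    for y in (-.02,-.06,-.1,-.14):
        kk=k&(abs(P[...,1]-y)<.02); print(n,y,kk.sum(),np.median(P[kk],0).round(4))
cv2.imwrite('pics/m5.png',np.hstack(a))
```

```text
t 9.43 tcp [0.4509 0.0435 0.1863] th -0.0181 zdir [-0. -0. -1.] F [-0.2 -0.  -0.4] op 0.0177 gf 40.0
  shift [-0.0027  0.0038 -0.1777] turn [ 0.0001 -0.0002  0.0021]
scene -0.02 10 [ 0.4479 -0.0112  0.1904]
scene -0.06 0 [nan nan nan]
scene -0.1 0 [nan nan nan]
scene -0.14 18 [ 0.4465 -0.1463  0.1915]
top -0.02 8 [ 0.4501 -0.0322  0.1944]
top -0.06 26 [ 0.4493 -0.0594  0.1944]
top -0.1 24 [ 0.4483 -0.0993  0.1945]
top -0.14 26 [ 0.4473 -0.1397  0.1955]
  return _methods._mean(a, axis=axis, dtype=dtype,
  ret = um.true_divide(
```

View pics/m5.png

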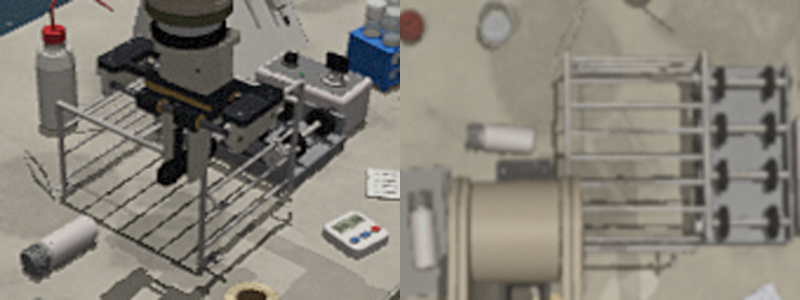

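The bottle is out of the mouth; rod back above its rests. Lower it.

Emit:
arm_command(
  targets=[
    {"x": -0.003,"y": 0.002,"z": -0.05,"rx": 0,"ry": 0,"rz": 0.002,"claw": 255},
    {"x": -0.003,"y": 0.002,"z": -0.1,"rx": 0,"ry": 0,"rz": 0.002,"claw": 255},
    {"x": -0.003,"y": 0.002,"z": -0.14,"rx": 0,"ry": 0,"rz": 0.002,"claw": 255},
    {"x": -0.003,"y": 0.002,"z": -0.16,"rx": 0,"ry": 0,"rz": 0.002,"claw": 255},
    {"x": -0.003,"y": 0.002,"z": -0.174,"rx": 0,"ry": 0,"rz": 0.002,"claw": 255},
    {"x": -0.003,"y": 0.002,"z": -0.174,"rx": 0,"ry": 0,"rz": 0.002,"claw": 255},
    {"x": -0.003,"y": 0.002,"z": -0.174,"rx": 0,"ry": 0,"rz": 0.002,"claw": 255},
  ],
)

```text
t: 10.12
tool_pos: [0.4492, 0.0467, 0.1003]
orientation: [2.231, 2.211, 0.001]
force: [-0.0, -0.4, 0.1]
opening: 0.0175
gripper_force: 40.0
```

```bash
python3 goto.py .4496 .0454 .0974 -.014
```

```text
t 10.12 tcp [0.4492 0.0467 0.1003] th -0.0093 zdir [ 0.001  0.    -1.   ] F [-0.  -0.4  0.1] op 0.0175 gf 40.0
  shift [ 0.0008 -0.0027 -0.0058] turn [-0.      0.0003 -0.0024]
```

Emit:
arm_command(
  targets=[
    {"x": 0.001,"y": -0.001,"z": -0.006,"rx": 0,"ry": 0,"rz": -0.002,"claw": 255},
    {"x": 0.001,"y": -0.001,"z": -0.006,"rx": 0,"ry": 0,"rz": -0.002,"claw": 255},
    {"x": 0.001,"y": -0.001,"z": -0.006,"rx": 0,"ry": 0,"rz": -0.002,"claw": 255},
  ],
)

```text
t: 10.37
tool_pos: [0.4504, 0.0461, 0.0983]
orientation: [2.236, 2.205, 0.003]
force: [-2.8, 1.5, 4.4]
opening: 0.0178
gripper_force: 40.0
```

```bash
python3 goto.py .4496 .0454 .0974 -.014
```

```text
t 10.37 tcp [0.4504 0.0461 0.0983] th -0.0142 zdir [ 0.003  0.    -1.   ] F [-2.8  1.5  4.4] op 0.0178 gf 40.0
  shift [-0.0016 -0.0013 -0.0018] turn [-0.0002  0.0013  0.0001]
```

Contact like at the original grip. Release, rise, and look.

Emit:
arm_command(
  targets=[
    {"x": 0,"y": 0,"z": 0,"rx": 0,"ry": 0,"rz": 0,"claw": 180},
    {"x": 0,"y": 0,"z": 0,"rx": 0,"ry": 0,"rz": 0,"claw": 140},
    {"x": 0,"y": 0,"z": 0,"rx": 0,"ry": 0,"rz": 0,"claw": 110},
    {"x": 0,"y": 0,"z": 0,"rx": 0,"ry": 0,"rz": 0,"claw": 110},
    {"x": 0,"y": 0,"z": 0.03,"rx": 0,"ry": 0,"rz": 0,"claw": 110},
    {"x": 0,"y": 0,"z": 0.1,"rx": 0,"ry": 0,"rz": 0,"claw": 110},
    {"x": 0,"y": 0,"z": 0.2,"rx": 0,"ry": 0,"rz": 0,"claw": 110},
    {"x": 0,"y": 0,"z": 0.3,"rx": 0,"ry": 0,"rz": 0,"claw": 110},
  ],
)

```text
t: 11.03
tool_pos: [0.4481, 0.0458, 0.2305]
orientation: [-2.236, -2.204, 0.003]
force: [1.3, -0.5, -0.3]
opening: 0.0527
gripper_force: 0.0
```

Run:
```python
from fd import *
rep([.4,.0,.3,-.014])
p,d=shot('scene','s6'); q,e=shot('top','t6')
a=[cv2.resize(cv2.imread(f'pics/{n}.png')[b[0]:b[1],b[2]:b[3]],(400,300),interpolation=cv2.INTER_CUBIC) for n,b in(('s6',(130,270,200,385)),('t6',(140,250,200,365)))]
cv2.imwrite('pics/m6.png',np.hstack(a))
for n,dd in(('scene',d),('top',e)):
    P=cloud(n,dd).reshape(-1,3); find(n,np.array([.609,.09]),1.46,.018,P)
    k=(P[:,0]>.425)&(P[:,0]<.465)&(P[:,2]>.085)&(P[:,2]<.13)&(P[:,1]<.1)&(P[:,1]>-.17)
    for y in (.07,.03,-.02,-.06,-.1,-.14):
        kk=k&(abs(P[:,1]-y)<.015); print(n,y,kk.sum(),np.median(P[kk],0).round(4))
```

```text
t 11.03 tcp [0.4481 0.0458 0.2305] th -0.0142 zdir [-0.003 -0.    -1.   ] F [ 1.3 -0.5 -0.3] op 0.0527 gf 0.0
  shift [-0.0962 -0.0915  0.1389] turn [ 0.     -0.0013  0.0001]
   scene 371 [0.609  0.0904 1.4685] 0.097 0.0022
scene 0.07 93 [0.443  0.0702 0.1086]
scene 0.03 78 [0.4429 0.0301 0.109 ]
scene -0.02 64 [ 0.4484 -0.0138  0.1029]
scene -0.06 34 [ 0.4479 -0.0609  0.1025]
scene -0.1 31 [ 0.4471 -0.0999  0.1032]
scene -0.14 51 [ 0.4464 -0.1489  0.1026]
   top 266 [0.6073 0.0888 1.4821] 0.0975 0.0024
top 0.07 0 [nan nan nan]
top 0.03 0 [nan nan nan]
top -0.02 5 [ 0.4485 -0.0323  0.1038]
top -0.06 33 [ 0.4483 -0.06    0.1045]
top -0.1 36 [ 0.4487 -0.0999  0.1065]
top -0.14 43 [ 0.4489 -0.1443  0.1066]
  return _methods._mean(a, axis=axis, dtype=dtype,
  ret = um.true_divide(
```

View pics/m6.png

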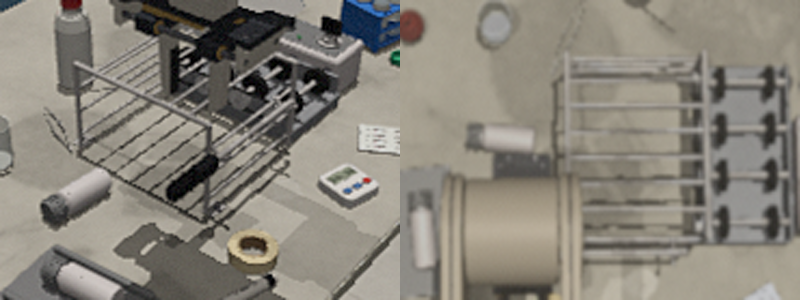

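Rod is seated in both V rests (height 0.102 along it, handle past the mouth), bottle lies free at top crop (500,138). Now grasp it.

Emit:
arm_command(
  targets=[
    {"x": 0.32,"y": 0.088,"z": 0,"rx": 0,"ry": 0,"rz": -0.041,"claw": 100},
    {"x": 0.32,"y": 0.088,"z": 0,"rx": 0,"ry": 0,"rz": -0.041,"claw": 100},
    {"x": 0.32,"y": 0.088,"z": 0,"rx": 0,"ry": 0,"rz": -0.041,"claw": 100},
    {"x": 0.32,"y": 0.088,"z": 0,"rx": 0,"ry": 0,"rz": -0.041,"claw": 100},
    {"x": 0.32,"y": 0.088,"z": -0.2,"rx": 0,"ry": 0,"rz": -0.041,"claw": 100},
    {"x": 0.32,"y": 0.088,"z": -0.25,"rx": 0,"ry": 0,"rz": -0.041,"claw": 100},
    {"x": 0.32,"y": 0.088,"z": -0.25,"rx": 0,"ry": 0,"rz": -0.041,"claw": 100},
    {"x": 0.32,"y": 0.088,"z": -0.25,"rx": 0,"ry": 0,"rz": -0.041,"claw": 100},
  ],
)

```text
t: 11.8
tool_pos: [0.6024, 0.0893, 0.0937]
orientation: [-2.318, -2.105, 0.02]
force: [-1.3, -0.3, -2.1]
opening: 0.0564
gripper_force: 0.0
```

```bash
python3 goto.py .608 .0895 .018 -.096
```

```text
t 11.8 tcp [0.6024 0.0893 0.0937] th -0.096 zdir [-0.017 -0.001 -1.   ] F [-1.3 -0.3 -2.1] op 0.0564 gf 0.0
  shift [ 0.0111  0.0003 -0.1514] turn [ 0.0006 -0.0083 -0.    ]
```

Emit:
arm_command(
  targets=[
    {"x": 0,"y": 0,"z": -0.05,"rx": 0,"ry": 0,"rz": 0,"claw": 100},
    {"x": 0,"y": 0,"z": -0.05,"rx": 0,"ry": 0,"rz": 0,"claw": 100},
    {"x": 0,"y": 0,"z": -0.05,"rx": 0,"ry": 0,"rz": 0,"claw": 100},
    {"x": 0,"y": 0,"z": -0.05,"rx": 0,"ry": 0,"rz": 0,"claw": 100},
    {"x": 0,"y": 0,"z": -0.05,"rx": 0,"ry": 0,"rz": 0,"claw": 100},
  ],
)

```text
t: 12.22
tool_pos: [0.6109, 0.0899, 0.083]
orientation: [2.324, 2.111, 0.005]
force: [-0.2, -0.7, 0.0]
opening: 0.0568
gripper_force: 0.0
```

```bash
python3 goto.py .608 .0895 .018 -.096
```

```text
t 12.22 tcp [0.6109 0.0899 0.083 ] th -0.0961 zdir [ 0.004  0.    -1.   ] F [-0.2 -0.7  0. ] op 0.0568 gf 0.0
  shift [-0.0057 -0.0007 -0.13  ] turn [-0.0001  0.002   0.    ]
```

Emit:
arm_command(
  targets=[
    {"x": -0.005,"y": 0,"z": -0.06,"rx": 0,"ry": 0,"rz": 0,"claw": 100},
    {"x": -0.005,"y": 0,"z": -0.1,"rx": 0,"ry": 0,"rz": 0,"claw": 100},
    {"x": -0.005,"y": 0,"z": -0.13,"rx": 0,"ry": 0,"rz": 0,"claw": 100},
    {"x": -0.005,"y": 0,"z": -0.13,"rx": 0,"ry": 0,"rz": 0,"claw": 100},
    {"x": -0.005,"y": 0,"z": -0.13,"rx": 0,"ry": 0,"rz": 0,"claw": 150},
    {"x": -0.005,"y": 0,"z": -0.13,"rx": 0,"ry": 0,"rz": 0,"claw": 200},
    {"x": -0.005,"y": 0,"z": -0.13,"rx": 0,"ry": 0,"rz": 0,"claw": 255},
    {"x": -0.005,"y": 0,"z": -0.13,"rx": 0,"ry": 0,"rz": 0,"claw": 255},
    {"x": -0.005,"y": 0,"z": -0.13,"rx": 0,"ry": 0,"rz": 0,"claw": 255},
  ],
  squeeze=30,
)

```text
t: 12.97
tool_pos: [0.6073, 0.0899, 0.016]
orientation: [2.325, 2.112, 0.002]
force: [0.1, -0.5, 5.1]
opening: 0.0353
gripper_force: 30.0
```

Emit:
arm_command(
  targets=[
    {"x": 0,"y": 0,"z": 0.06,"rx": 0,"ry": 0,"rz": 0.02,"claw": 255},
    {"x": 0,"y": 0,"z": 0.14,"rx": 0,"ry": 0,"rz": 0.041,"claw": 255},
    {"x": 0,"y": 0,"z": 0.22,"rx": 0,"ry": 0,"rz": 0.041,"claw": 255},
    {"x": 0,"y": 0,"z": 0.3,"rx": 0,"ry": 0,"rz": 0.041,"claw": 255},
    {"x": 0,"y": 0,"z": 0.38,"rx": 0,"ry": 0,"rz": 0.041,"claw": 255},
    {"x": 0,"y": 0,"z": 0.42,"rx": 0,"ry": 0,"rz": 0.041,"claw": 255},
    {"x": 0,"y": 0,"z": 0.42,"rx": 0,"ry": 0,"rz": 0.041,"claw": 255},
  ],
)

```text
t: 13.55
tool_pos: [0.6098, 0.0901, 0.2327]
orientation: [2.232, 2.201, 0.013]
force: [0.4, 0.0, 0.3]
opening: 0.0351
gripper_force: 30.0
```

Run:
```python
from fd import *
# place points: roller frame
def W(lx,ly): c,s=np.cos(-.014),np.sin(-.014); return np.array([.5758+c*lx-s*ly,-.2715+s*lx+c*ly])
for lx in(-.061,0,.061,-.0305,.0305): print(lx,W(lx,0).round(4))
rep([*W(.061,0),.23,-.014])
for n in('scene','top'):
    P=cloud(n,shot(n)[1]).reshape(-1,3); p=st()['tool_pos']; print(n,end=''); find(n,p[:2],1.557,p[2]-.0,P)
```

```text
-0.061 [ 0.5148 -0.2706]
0 [ 0.5758 -0.2715]
0.061 [ 0.6368 -0.2724]
-0.0305 [ 0.5453 -0.2711]
0.0305 [ 0.6063 -0.2719]
t 13.55 tcp [0.6098 0.0901 0.2327] th -0.0139 zdir [ 0.011  0.001 -1.   ] F [0.4 0.  0.3] op 0.0351 gf 30.0
  shift [ 0.0539 -0.7249 -0.0055] turn [-0.0004  0.0055 -0.    ]
scene   scene 419 [0.6097 0.0911 1.5459] 0.0978 0.0026
toptop few
```

Emit:
arm_command(
  targets=[
    {"x": 0.054,"y": -0.08,"z": 0,"rx": 0,"ry": 0,"rz": 0,"claw": 255},
    {"x": 0.054,"y": -0.16,"z": 0,"rx": 0,"ry": 0,"rz": 0,"claw": 255},
    {"x": 0.054,"y": -0.24,"z": 0,"rx": 0,"ry": 0,"rz": 0,"claw": 255},
    {"x": 0.054,"y": -0.32,"z": 0,"rx": 0,"ry": 0,"rz": 0,"claw": 255},
    {"x": 0.054,"y": -0.4,"z": 0,"rx": 0,"ry": 0,"rz": 0,"claw": 255},
    {"x": 0.054,"y": -0.48,"z": 0,"rx": 0,"ry": 0,"rz": 0,"claw": 255},
    {"x": 0.054,"y": -0.56,"z": 0,"rx": 0,"ry": 0,"rz": 0,"claw": 255},
    {"x": 0.054,"y": -0.64,"z": 0,"rx": 0,"ry": 0,"rz": 0,"claw": 255},
    {"x": 0.054,"y": -0.7,"z": 0,"rx": 0,"ry": 0,"rz": 0,"claw": 255},
    {"x": 0.054,"y": -0.727,"z": 0,"rx": 0,"ry": 0,"rz": 0,"claw": 255},
  ],
)

```text
t: 14.48
tool_pos: [0.6315, -0.2776, 0.2212]
orientation: [-2.238, -2.199, 0.004]
force: [0.6, -0.2, -1.1]
opening: 0.0355
gripper_force: 30.0
```

Emit:
arm_command(
  targets=[
    {"x": 0,"y": 0,"z": -0.08,"rx": 0,"ry": 0,"rz": 0,"claw": 255},
    {"x": 0,"y": 0,"z": -0.16,"rx": 0,"ry": 0,"rz": 0,"claw": 255},
    {"x": 0,"y": 0,"z": -0.22,"rx": 0,"ry": 0,"rz": 0,"claw": 255},
    {"x": 0,"y": 0,"z": -0.26,"rx": 0,"ry": 0,"rz": 0,"claw": 255},
    {"x": 0,"y": 0,"z": -0.26,"rx": 0,"ry": 0,"rz": 0,"claw": 255},
    {"x": 0,"y": 0,"z": -0.26,"rx": 0,"ry": 0,"rz": 0,"claw": 255},
  ],
)

```text
t: 14.98
tool_pos: [0.6318, -0.272, 0.0917]
orientation: [-2.232, -2.202, 0.003]
force: [-0.1, 0.8, -0.2]
opening: 0.0353
gripper_force: 30.0
```

```bash
python3 goto.py .6368 -.2735 .074 -.014
```

```text
t 14.98 tcp [ 0.6318 -0.272   0.0917] th -0.0135 zdir [-0.005  0.003 -1.   ] F [-0.1  0.8 -0.2] op 0.0353 gf 30.0
  shift [ 0.0101 -0.0031 -0.0354] turn [-0.0015 -0.0027 -0.0002]
```

Emit:
arm_command(
  targets=[
    {"x": 0.008,"y": -0.003,"z": -0.01,"rx": 0,"ry": 0,"rz": 0,"claw": 255},
    {"x": 0.008,"y": -0.003,"z": -0.015,"rx": 0,"ry": 0,"rz": 0,"claw": 255},
    {"x": 0.008,"y": -0.003,"z": -0.015,"rx": 0,"ry": 0,"rz": 0,"claw": 255},
    {"x": 0.008,"y": -0.003,"z": -0.015,"rx": 0,"ry": 0,"rz": 0,"claw": 255},
  ],
)

```text
t: 15.32
tool_pos: [0.6385, -0.2754, 0.0888]
orientation: [2.235, 2.205, 0.001]
force: [-1.1, -0.3, -0.2]
opening: 0.0352
gripper_force: 30.0
```

```bash
python3 goto.py .6368 -.2735 .074 -.014
```

```text
t 15.32 tcp [ 0.6385 -0.2754  0.0888] th -0.0139 zdir [ 0.002 -0.001 -1.   ] F [-1.1 -0.3 -0.2] op 0.0352 gf 30.0
  shift [-0.0034  0.0038 -0.0297] turn [ 0.0004  0.0009 -0.0001]
```

Emit:
arm_command(
  targets=[
    {"x": -0.002,"y": 0.002,"z": -0.015,"rx": 0,"ry": 0,"rz": 0,"claw": 255},
    {"x": -0.002,"y": 0.002,"z": -0.025,"rx": 0,"ry": 0,"rz": 0,"claw": 255},
    {"x": -0.002,"y": 0.002,"z": -0.028,"rx": 0,"ry": 0,"rz": 0,"claw": 255},
    {"x": -0.002,"y": 0.002,"z": -0.028,"rx": 0,"ry": 0,"rz": 0,"claw": 255},
    {"x": -0.002,"y": 0.002,"z": -0.028,"rx": 0,"ry": 0,"rz": 0,"claw": 255},
  ],
)

```text
t: 15.73
tool_pos: [0.6365, -0.2742, 0.0743]
orientation: [-2.237, -2.206, 0.0]
force: [-4.3, 1.6, 8.1]
opening: 0.0353
gripper_force: 30.0
```

```bash
python3 goto.py .6368 -.2735 .074 -.014
```

```text
t 15.73 tcp [ 0.6365 -0.2742  0.0743] th -0.014 zdir [-0. -0. -1.] F [-4.3  1.6  8.1] op 0.0353 gf 30.0
  shift [ 0.0006  0.0015 -0.0006] turn [ 0.0001 -0.0001 -0.    ]
```

Emit:
arm_command(
  targets=[
    {"x": 0,"y": 0,"z": 0,"rx": 0,"ry": 0,"rz": 0,"claw": 150},
    {"x": 0,"y": 0,"z": 0,"rx": 0,"ry": 0,"rz": 0,"claw": 140},
    {"x": 0,"y": 0,"z": 0,"rx": 0,"ry": 0,"rz": 0,"claw": 140},
    {"x": 0,"y": 0,"z": 0.03,"rx": 0,"ry": 0,"rz": 0,"claw": 140},
    {"x": 0,"y": 0,"z": 0.08,"rx": 0,"ry": 0,"rz": 0,"claw": 140},
    {"x": 0,"y": 0,"z": 0.16,"rx": 0,"ry": 0,"rz": 0,"claw": 140},
    {"x": 0,"y": 0,"z": 0.24,"rx": 0,"ry": 0,"rz": 0,"claw": 140},
    {"x": 0,"y": 0,"z": 0.32,"rx": 0,"ry": 0,"rz": 0,"claw": 120},
    {"x": 0,"y": 0,"z": 0.36,"rx": 0,"ry": 0,"rz": 0,"claw": 100},
    {"x": 0,"y": 0,"z": 0.36,"rx": 0,"ry": 0,"rz": 0,"claw": 100},
  ],
)

```text
t: 16.57
tool_pos: [0.6394, -0.2755, 0.2633]
orientation: [2.228, 2.197, 0.006]
force: [-0.2, -1.1, 1.1]
opening: 0.0553
gripper_force: 0.0
```

```bash
python3 - <<'E'
from fd import *
from scipy.spatial.transform import Rotation as R
for n in('scene','top'):
    p,d=shot(n,n+'7'); P=cloud(n,d).reshape(-1,3)
    find(n,np.array([.4873,.205]),.08,.022,P); find(n,np.array([.465,.299]),.09,.022,P); find(n,np.array([.477,.41]),-.03,.022,P)
    find(n,np.array([.636,-.272]),1.557,.076,P)
    # ridges: points z .012-.02 in tray region
    k=(P[:,2]>.010)&(P[:,2]<.02)&(P[:,0]>.4)&(P[:,0]<.56)&(P[:,1]>.13)&(P[:,1]<.48)
    for xx in(.43,.53):
        h,e=np.histogram(P[k&(abs(P[:,0]-xx)<.02),1],bins=np.arange(.13,.48,.005)); print(n,xx,[(round(a,3),int(b)) for a,b in zip(e,h) if b>6])
E
python3 goto.py .4873 .205 .15 -1.49
```

```text
scene 498 [0.4867 0.2042 0.0983] 0.0977 0.0019
   scene 587 [0.4638 0.2985 0.0842] 0.098 0.0019
   scene 682 [ 0.4762  0.4087 -0.0381] 0.0982 0.0019
   scene 162 [ 0.6404 -0.2747  1.5323] 0.1 0.0023
scene 0.43 [(np.float64(0.16), 29), (np.float64(0.165), 16), (np.float64(0.215), 7), (np.float64(0.25), 8), (np.float64(0.255), 28), (np.float64(0.26), 21), (np.float64(0.31), 12), (np.float64(0.345), 10), (np.float64(0.35), 32), (np.float64(0.355), 28), (np.float64(0.405), 7), (np.float64(0.41), 7), (np.float64(0.415), 7), (np.float64(0.425), 8), (np.float64(0.44), 12), (np.float64(0.445), 33), (np.float64(0.45), 36)]
scene 0.53 [(np.float64(0.165), 9), (np.float64(0.17), 28), (np.float64(0.225), 8), (np.float64(0.26), 12), (np.float64(0.265), 30), (np.float64(0.27), 11), (np.float64(0.355), 14), (np.float64(0.36), 30), (np.float64(0.365), 10), (np.float64(0.45), 12), (np.float64(0.455), 26), (np.float64(0.46), 8)]
   top 268 [0.4871 0.2059 0.1105] 0.0975 0.0024
   top 273 [0.4644 0.3003 0.099 ] 0.0972 0.0022
   top 276 [ 0.479   0.4106 -0.0286] 0.0962 0.0025
   top 49 [ 0.6427 -0.2542  1.3021] 0.0567 0.0022
top 0.43 [(np.float64(0.155), 8), (np.float64(0.16), 8), (np.float64(0.255), 10), (np.float64(0.345), 13), (np.float64(0.35), 9), (np.float64(0.355), 8), (np.float64(0.44), 8), (np.float64(0.445), 13)]
top 0.53 [(np.float64(0.165), 13), (np.float64(0.26), 11), (np.float64(0.265), 9), (np.float64(0.355), 9), (np.float64(0.36), 11), (np.float64(0.45), 11), (np.float64(0.455), 9)]
t 16.67 tcp [ 0.6374 -0.2745  0.256 ] th -0.014 zdir [ 0.003 -0.002 -1.   ] F [ 0.2  0.1 -0.9] op 0.0563 gf 0.0
  shift [-0.3003  0.959  -0.212 ] turn [ 1.90e-03  7.00e-04 -7.38e-01]
```

Emit:
arm_command(
  targets=[
    {"x": -0.15,"y": 0.48,"z": -0.02,"rx": 0,"ry": 0,"rz": -0.36,"claw": 130},
    {"x": -0.15,"y": 0.48,"z": -0.02,"rx": 0,"ry": 0,"rz": -0.36,"claw": 130},
    {"x": -0.15,"y": 0.48,"z": -0.02,"rx": 0,"ry": 0,"rz": -0.36,"claw": 130},
    {"x": -0.15,"y": 0.48,"z": -0.02,"rx": 0,"ry": 0,"rz": -0.36,"claw": 130},
    {"x": -0.15,"y": 0.48,"z": -0.02,"rx": 0,"ry": 0,"rz": -0.36,"claw": 130},
    {"x": -0.15,"y": 0.48,"z": -0.02,"rx": 0,"ry": 0,"rz": -0.36,"claw": 130},
    {"x": -0.15,"y": 0.48,"z": -0.02,"rx": 0,"ry": 0,"rz": -0.36,"claw": 130},
  ],
)

```text
t: 17.25
tool_pos: [0.5587, -0.0279, 0.2411]
orientation: [-2.868, -1.27, 0.005]
force: [0.0, -0.6, -0.4]
opening: 0.0454
gripper_force: 0.0
```

Emit:
arm_command(
  targets=[
    {"x": -0.15,"y": 0.479,"z": -0.2,"rx": 0,"ry": 0,"rz": -0.37,"claw": 130},
    {"x": -0.15,"y": 0.479,"z": -0.2,"rx": 0,"ry": 0,"rz": -0.37,"claw": 130},
    {"x": -0.15,"y": 0.479,"z": -0.2,"rx": 0,"ry": 0,"rz": -0.37,"claw": 130},
    {"x": -0.15,"y": 0.479,"z": -0.2,"rx": 0,"ry": 0,"rz": -0.37,"claw": 130},
    {"x": -0.15,"y": 0.479,"z": -0.2,"rx": 0,"ry": 0,"rz": -0.37,"claw": 130},
    {"x": -0.15,"y": 0.479,"z": -0.2,"rx": 0,"ry": 0,"rz": -0.37,"claw": 130},
    {"x": -0.15,"y": 0.479,"z": -0.2,"rx": 0,"ry": 0,"rz": -0.37,"claw": 130},
    {"x": -0.15,"y": 0.479,"z": -0.2,"rx": 0,"ry": 0,"rz": -0.37,"claw": 130},
    {"x": -0.15,"y": 0.479,"z": -0.2,"rx": 0,"ry": 0,"rz": -0.37,"claw": 130},
    {"x": -0.15,"y": 0.479,"z": -0.2,"rx": 0,"ry": 0,"rz": -0.37,"claw": 130},
  ],
)

```text
t: 18.08
tool_pos: [0.4863, 0.2046, 0.1426]
orientation: [3.137, 0.155, -0.003]
force: [-0.2, -0.4, 0.2]
opening: 0.046
gripper_force: 0.0
```

Run:
```python
from fd import *
s=np.array([.487,.205]); rep([*s,.031,-1.47]); 
for n in('scene','top'):
    P=cloud(n,shot(n)[1]).reshape(-1,3); find(n,s,.1,.022,P); find(n,np.array([.636,-.272]),1.557,.076,P)
```

```text
t 18.08 tcp [0.4863 0.2046 0.1426] th -1.4721 zdir [-0.002 -0.001 -1.   ] F [-0.2 -0.4  0.2] op 0.046 gf 0.0
  shift [ 0.0013  0.0007 -0.2232] turn [ 0.0005 -0.0008  0.001 ]
   scene 496 [0.4864 0.2041 0.0939] 0.0974 0.002
   scene 161 [ 0.6399 -0.2744  1.5366] 0.0985 0.0023
   top 30 [ 0.477   0.1967 -0.1671] 0.0792 0.0023
   top 311 [ 0.6368 -0.2743  1.5777] 0.0975 0.0024
```

Emit:
arm_command(
  targets=[
    {"x": 0.001,"y": 0.001,"z": -0.07,"rx": 0,"ry": 0,"rz": 0,"claw": 130},
    {"x": 0.001,"y": 0.001,"z": -0.14,"rx": 0,"ry": 0,"rz": 0,"claw": 130},
    {"x": 0.001,"y": 0.001,"z": -0.19,"rx": 0,"ry": 0,"rz": 0,"claw": 130},
    {"x": 0.001,"y": 0.001,"z": -0.215,"rx": 0,"ry": 0,"rz": 0,"claw": 130},
    {"x": 0.001,"y": 0.001,"z": -0.223,"rx": 0,"ry": 0,"rz": 0,"claw": 130},
    {"x": 0.001,"y": 0.001,"z": -0.223,"rx": 0,"ry": 0,"rz": 0,"claw": 130},
    {"x": 0.001,"y": 0.001,"z": -0.223,"rx": 0,"ry": 0,"rz": 0,"claw": 160},
    {"x": 0.001,"y": 0.001,"z": -0.223,"rx": 0,"ry": 0,"rz": 0,"claw": 255},
    {"x": 0.001,"y": 0.001,"z": -0.223,"rx": 0,"ry": 0,"rz": 0,"claw": 255},
    {"x": 0.001,"y": 0.001,"z": -0.223,"rx": 0,"ry": 0,"rz": 0,"claw": 255},
  ],
  squeeze=30,
)

```text
t: 19.02
tool_pos: [0.489, 0.2062, 0.0341]
orientation: [-3.137, -0.152, -0.006]
force: [-0.3, -1.5, 6.6]
opening: 0.0354
gripper_force: 30.0
```

Run:
```python
from fd import *
rep()
for n in('scene',): find(n,np.array([.487,.205]),.1,.022)
```

```text
t 19.02 tcp [0.489  0.2062 0.0341] th -1.4739 zdir [ 0.004  0.001 -1.   ] F [-0.3 -1.5  6.6] op 0.0354 gf 30.0
   scene 388 [0.4693 0.2054 0.1397] 0.0637 0.0021
```

Emit:
arm_command(
  targets=[
    {"x": 0,"y": 0,"z": 0.02,"rx": 0,"ry": 0,"rz": 0,"claw": 255},
    {"x": 0,"y": 0,"z": 0.06,"rx": 0,"ry": 0,"rz": 0,"claw": 255},
    {"x": 0,"y": 0,"z": 0.1,"rx": 0,"ry": 0,"rz": 0,"claw": 255},
    {"x": 0,"y": 0,"z": 0.12,"rx": 0,"ry": 0,"rz": 0,"claw": 255},
    {"x": 0,"y": 0,"z": 0.12,"rx": 0,"ry": 0,"rz": 0,"claw": 255},
    {"x": 0,"y": 0,"z": 0.12,"rx": 0,"ry": 0,"rz": 0,"claw": 255},
  ],
)

```text
t: 19.57
tool_pos: [0.4877, 0.2061, 0.0926]
orientation: [-3.137, -0.152, -0.003]
force: [-0.2, 0.4, -0.1]
opening: 0.035
gripper_force: 30.0
```

Run:
```python
from fd import *
rep(); p=st()['tool_pos']; _,d=shot('scene','s8'); P=cloud('scene',d).reshape(-1,3)
for dz in(-.016,-.012,-.008,-.004,0): find('scene',p[:2],.1,p[2]+dz,P)
```

```text
t 19.57 tcp [0.4877 0.2061 0.0926] th -1.4739 zdir [ 0.002  0.001 -1.   ] F [-0.2  0.4 -0.1] op 0.035 gf 30.0
   scene 421 [0.474  0.2068 0.0929] 0.0764 0.0022
   scene 418 [0.4685 0.2052 0.1417] 0.064 0.002
   scene 404 [0.4683 0.2036 0.4681] 0.0565 0.003
   scene 389 [0.4748 0.2058 0.6683] 0.0716 0.0027
   scene 354 [0.4767 0.2055 0.7545] 0.0717 0.0027
```

Emit:
arm_command(
  targets=[
    {"x": 0,"y": 0,"z": 0.08,"rx": 0,"ry": 0,"rz": 0.06,"claw": 255},
    {"x": 0,"y": -0.04,"z": 0.16,"rx": 0,"ry": 0,"rz": 0.12,"claw": 255},
    {"x": 0.02,"y": -0.1,"z": 0.22,"rx": 0,"ry": 0,"rz": 0.18,"claw": 255},
    {"x": 0.04,"y": -0.17,"z": 0.27,"rx": 0,"ry": 0,"rz": 0.24,"claw": 255},
    {"x": 0.06,"y": -0.24,"z": 0.29,"rx": 0,"ry": 0,"rz": 0.3,"claw": 255},
    {"x": 0.08,"y": -0.31,"z": 0.29,"rx": 0,"ry": 0,"rz": 0.36,"claw": 255},
    {"x": 0.09,"y": -0.38,"z": 0.29,"rx": 0,"ry": 0,"rz": 0.42,"claw": 255},
    {"x": 0.1,"y": -0.45,"z": 0.29,"rx": 0,"ry": 0,"rz": 0.48,"claw": 255},
    {"x": 0.11,"y": -0.5,"z": 0.29,"rx": 0,"ry": 0,"rz": 0.5,"claw": 255},
    {"x": 0.11,"y": -0.5,"z": 0.29,"rx": 0,"ry": 0,"rz": 0.5,"claw": 255},
  ],
)

```text
t: 20.45
tool_pos: [0.5418, -0.049, 0.2349]
orientation: [-2.681, -1.637, 0.005]
force: [-0.1, -0.3, -0.6]
opening: 0.0351
gripper_force: 30.0
```

Emit:
arm_command(
  targets=[
    {"x": 0.02,"y": -0.07,"z": 0,"rx": 0,"ry": 0,"rz": 0.06,"claw": 255},
    {"x": 0.04,"y": -0.15,"z": 0,"rx": 0,"ry": 0,"rz": 0.12,"claw": 255},
    {"x": 0.06,"y": -0.23,"z": 0,"rx": 0,"ry": 0,"rz": 0.18,"claw": 255},
    {"x": 0.066,"y": -0.31,"z": 0,"rx": 0,"ry": 0,"rz": 0.23,"claw": 255},
    {"x": 0.066,"y": -0.39,"z": 0,"rx": 0,"ry": 0,"rz": 0.23,"claw": 255},
    {"x": 0.066,"y": -0.45,"z": 0,"rx": 0,"ry": 0,"rz": 0.23,"claw": 255},
    {"x": 0.066,"y": -0.45,"z": 0,"rx": 0,"ry": 0,"rz": 0.23,"claw": 255},
    {"x": 0.066,"y": -0.45,"z": 0,"rx": 0,"ry": 0,"rz": 0.23,"claw": 255},
    {"x": 0.066,"y": -0.45,"z": 0,"rx": 0,"ry": 0,"rz": 0.23,"claw": 255},
  ],
)

```text
t: 21.2
tool_pos: [0.5748, -0.2681, 0.2354]
orientation: [-2.236, -2.203, 0.0]
force: [1.0, 1.0, -0.7]
opening: 0.035
gripper_force: 30.0
```

Run:
```python
from fd import *
rep([.575,-.270,.103,-.014]); p=st()['tool_pos']; _,d=shot('scene','s8'); P=cloud('scene',d).reshape(-1,3)
find('scene',p[:2],1.557,p[2]-.012,P)
```

```text
t 21.2 tcp [ 0.5748 -0.2681  0.2354] th -0.0147 zdir [-0.002  0.002 -1.   ] F [ 1.   1.  -0.7] op 0.035 gf 30.0
  shift [ 0.0003 -0.0038 -0.2647] turn [-0.0009 -0.001   0.0003]
   scene 266 [ 0.5784 -0.266   1.5181] 0.0961 0.0024
```

Emit:
arm_command(
  targets=[
    {"x": 0,"y": -0.006,"z": -0.08,"rx": 0,"ry": 0,"rz": 0,"claw": 255},
    {"x": 0,"y": -0.006,"z": -0.16,"rx": 0,"ry": 0,"rz": 0,"claw": 255},
    {"x": 0,"y": -0.006,"z": -0.22,"rx": 0,"ry": 0,"rz": 0,"claw": 255},
    {"x": 0,"y": -0.006,"z": -0.26,"rx": 0,"ry": 0,"rz": 0,"claw": 255},
    {"x": 0,"y": -0.006,"z": -0.28,"rx": 0,"ry": 0,"rz": 0,"claw": 255},
    {"x": 0,"y": -0.006,"z": -0.29,"rx": 0,"ry": 0,"rz": 0,"claw": 255},
    {"x": 0,"y": -0.006,"z": -0.29,"rx": 0,"ry": 0,"rz": 0,"claw": 255},
    {"x": 0,"y": -0.006,"z": -0.29,"rx": 0,"ry": 0,"rz": 0,"claw": 255},
    {"x": 0,"y": -0.006,"z": -0.29,"rx": 0,"ry": 0,"rz": 0,"claw": 255},
  ],
)

```text
t: 22.0
tool_pos: [0.5767, -0.2726, 0.0944]
orientation: [2.234, 2.204, 0.002]
force: [-0.0, 0.3, -1.1]
opening: 0.0355
gripper_force: 30.0
```

```bash
python3 goto.py .575 -.271 .088 -.014
```

```text
t 22.0 tcp [ 0.5767 -0.2726  0.0944] th -0.0137 zdir [ 0.003 -0.002 -1.   ] F [-0.   0.3 -1.1] op 0.0355 gf 30.0
  shift [-0.0033  0.0033 -0.0128] turn [ 0.0009  0.0016 -0.0002]
```

Emit:
arm_command(
  targets=[
    {"x": -0.001,"y": 0,"z": -0.008,"rx": 0,"ry": 0,"rz": 0,"claw": 255},
    {"x": -0.001,"y": 0,"z": -0.013,"rx": 0,"ry": 0,"rz": 0,"claw": 255},
    {"x": -0.001,"y": 0,"z": -0.013,"rx": 0,"ry": 0,"rz": 0,"claw": 255},
    {"x": -0.001,"y": 0,"z": -0.013,"rx": 0,"ry": 0,"rz": 0,"claw": 255},
  ],
)

```text
t: 22.33
tool_pos: [0.5758, -0.2731, 0.0888]
orientation: [2.235, 2.203, 0.001]
force: [-7.0, 3.8, 13.9]
opening: 0.0352
gripper_force: 30.0
```

```bash
python3 goto.py .575 -.271 .088 -.014
```

```text
t 22.33 tcp [ 0.5758 -0.2731  0.0888] th -0.0141 zdir [ 0.003 -0.002 -1.   ] F [-7.   3.8 13.9] op 0.0352 gf 30.0
  shift [-0.0016  0.0041 -0.0017] turn [0.001  0.0014 0.0001]
```

Emit:
arm_command(
  targets=[
    {"x": 0,"y": 0,"z": 0,"rx": 0,"ry": 0,"rz": 0,"claw": 150},
    {"x": 0,"y": 0,"z": 0,"rx": 0,"ry": 0,"rz": 0,"claw": 140},
    {"x": 0,"y": 0,"z": 0,"rx": 0,"ry": 0,"rz": 0,"claw": 140},
    {"x": 0,"y": 0,"z": 0.03,"rx": 0,"ry": 0,"rz": 0,"claw": 140},
    {"x": 0,"y": 0,"z": 0.08,"rx": 0,"ry": 0,"rz": 0,"claw": 140},
    {"x": 0,"y": 0,"z": 0.16,"rx": 0,"ry": 0,"rz": 0,"claw": 140},
    {"x": 0,"y": 0,"z": 0.24,"rx": 0,"ry": 0,"rz": 0,"claw": 130},
    {"x": 0,"y": 0.02,"z": 0.32,"rx": 0,"ry": 0,"rz": -0.06,"claw": 130},
    {"x": 0,"y": 0.1,"z": 0.34,"rx": 0,"ry": 0,"rz": -0.12,"claw": 130},
  ],
)

```text
t: 23.08
tool_pos: [0.5767, -0.2273, 0.2636]
orientation: [2.486, 1.903, 0.005]
force: [2.6, -0.2, 1.8]
opening: 0.0458
gripper_force: 0.0
```

Emit:
arm_command(
  targets=[
    {"x": -0.222,"y": 0.99,"z": -0.06,"rx": 0,"ry": 0,"rz": -0.615,"claw": 130},
    {"x": -0.222,"y": 0.99,"z": -0.06,"rx": 0,"ry": 0,"rz": -0.615,"claw": 130},
    {"x": -0.222,"y": 0.99,"z": -0.06,"rx": 0,"ry": 0,"rz": -0.615,"claw": 130},
    {"x": -0.222,"y": 0.99,"z": -0.06,"rx": 0,"ry": 0,"rz": -0.615,"claw": 130},
    {"x": -0.222,"y": 0.99,"z": -0.06,"rx": 0,"ry": 0,"rz": -0.615,"claw": 130},
    {"x": -0.222,"y": 0.99,"z": -0.06,"rx": 0,"ry": 0,"rz": -0.615,"claw": 130},
    {"x": -0.222,"y": 0.99,"z": -0.06,"rx": 0,"ry": 0,"rz": -0.615,"claw": 130},
    {"x": -0.222,"y": 0.99,"z": -0.06,"rx": 0,"ry": 0,"rz": -0.615,"claw": 130},
    {"x": -0.222,"y": 0.99,"z": -0.06,"rx": 0,"ry": 0,"rz": -0.615,"claw": 130},
    {"x": -0.222,"y": 0.99,"z": -0.06,"rx": 0,"ry": 0,"rz": -0.615,"claw": 130},
  ],
)

```text
t: 23.92
tool_pos: [0.4896, 0.1587, 0.2325]
orientation: [-3.133, -0.226, -0.001]
force: [1.4, -0.9, 0.4]
opening: 0.0459
gripper_force: 0.0
```

Run:
```python
from fd import *
s=np.array([.464,.2993]); rep([*s,.08,-1.481])
_,d=shot('scene','s9');P=cloud('scene',d).reshape(-1,3); find('scene',s,.09,.022,P); find('scene',np.array([.477,.41]),-.03,.022,P)
_,d=shot('top','t9');P=cloud('top',d).reshape(-1,3); find('top',np.array([.636,-.272]),1.557,.076,P,.028); find('top',np.array([.575,-.271]),1.557,.076,P,.028)
```

```text
t 23.92 tcp [0.4896 0.1587 0.2325] th -1.4267 zdir [ 0.  0. -1.] F [ 1.4 -0.9  0.4] op 0.0459 gf 0.0
  shift [-0.0512  0.2812 -0.3049] turn [-0.0001  0.0002 -0.0272]
   scene 595 [0.4643 0.2986 0.0848] 0.0982 0.002
   scene 679 [ 0.4762  0.4087 -0.0406] 0.0983 0.0019
   top 301 [ 0.6367 -0.2744  1.5637] 0.0977 0.0023
   top 308 [ 0.5758 -0.2719  1.5548] 0.0978 0.0023
```

Emit:
arm_command(
  targets=[
    {"x": -0.051,"y": 0.28,"z": -0.1,"rx": 0,"ry": 0,"rz": -0.027,"claw": 130},
    {"x": -0.051,"y": 0.28,"z": -0.1,"rx": 0,"ry": 0,"rz": -0.027,"claw": 130},
    {"x": -0.051,"y": 0.28,"z": -0.1,"rx": 0,"ry": 0,"rz": -0.027,"claw": 130},
    {"x": -0.051,"y": 0.28,"z": -0.16,"rx": 0,"ry": 0,"rz": -0.027,"claw": 130},
    {"x": -0.051,"y": 0.28,"z": -0.24,"rx": 0,"ry": 0,"rz": -0.027,"claw": 130},
    {"x": -0.051,"y": 0.28,"z": -0.28,"rx": 0,"ry": 0,"rz": -0.027,"claw": 130},
    {"x": -0.051,"y": 0.28,"z": -0.28,"rx": 0,"ry": 0,"rz": -0.027,"claw": 130},
    {"x": -0.051,"y": 0.28,"z": -0.28,"rx": 0,"ry": 0,"rz": -0.027,"claw": 130},
    {"x": -0.051,"y": 0.28,"z": -0.28,"rx": 0,"ry": 0,"rz": -0.027,"claw": 130},
  ],
)

```text
t: 24.77
tool_pos: [0.4663, 0.297, 0.0945]
orientation: [-3.137, -0.15, -0.004]
force: [0.8, 0.9, 0.5]
opening: 0.0458
gripper_force: 0.0
```

```bash
python3 goto.py .464 .2995 .031 -1.481
```

```text
t 24.77 tcp [0.4663 0.297  0.0945] th -1.4752 zdir [ 0.002  0.001 -1.   ] F [0.8 0.9 0.5] op 0.0458 gf 0.0
  shift [-0.0046  0.005  -0.127 ] turn [-0.0005  0.0011 -0.0029]
```

Emit:
arm_command(
  targets=[
    {"x": -0.003,"y": 0.005,"z": -0.05,"rx": 0,"ry": 0,"rz": -0.003,"claw": 130},
    {"x": -0.003,"y": 0.005,"z": -0.1,"rx": 0,"ry": 0,"rz": -0.003,"claw": 130},
    {"x": -0.003,"y": 0.005,"z": -0.122,"rx": 0,"ry": 0,"rz": -0.003,"claw": 130},
    {"x": -0.003,"y": 0.005,"z": -0.127,"rx": 0,"ry": 0,"rz": -0.003,"claw": 130},
    {"x": -0.003,"y": 0.005,"z": -0.127,"rx": 0,"ry": 0,"rz": -0.003,"claw": 130},
    {"x": -0.003,"y": 0.005,"z": -0.127,"rx": 0,"ry": 0,"rz": -0.003,"claw": 160},
    {"x": -0.003,"y": 0.005,"z": -0.127,"rx": 0,"ry": 0,"rz": -0.003,"claw": 255},
    {"x": -0.003,"y": 0.005,"z": -0.127,"rx": 0,"ry": 0,"rz": -0.003,"claw": 255},
    {"x": -0.003,"y": 0.005,"z": -0.127,"rx": 0,"ry": 0,"rz": -0.003,"claw": 255},
  ],
)

```text
t: 25.52
tool_pos: [0.4648, 0.3002, 0.031]
orientation: [-3.137, -0.141, -0.005]
force: [-0.6, -0.6, 8.2]
opening: 0.0352
gripper_force: 30.0
```

```bash
python3 goto.py
```

```text
t 25.52 tcp [0.4648 0.3002 0.031 ] th -1.481 zdir [ 0.003  0.001 -1.   ] F [-0.6 -0.6  8.2] op 0.0352 gf 30.0
```

Emit:
arm_command(
  targets=[
    {"x": 0,"y": 0,"z": 0.06,"rx": 0,"ry": 0,"rz": 0,"claw": 255},
    {"x": 0,"y": 0,"z": 0.14,"rx": 0,"ry": 0,"rz": 0.06,"claw": 255},
    {"x": 0,"y": -0.04,"z": 0.2,"rx": 0,"ry": 0,"rz": 0.12,"claw": 255},
    {"x": 0,"y": -0.1,"z": 0.26,"rx": 0,"ry": 0,"rz": 0.18,"claw": 255},
    {"x": 0.02,"y": -0.16,"z": 0.32,"rx": 0,"ry": 0,"rz": 0.24,"claw": 255},
    {"x": 0.04,"y": -0.23,"z": 0.36,"rx": 0,"ry": 0,"rz": 0.3,"claw": 255},
    {"x": 0.06,"y": -0.3,"z": 0.4,"rx": 0,"ry": 0,"rz": 0.36,"claw": 255},
    {"x": 0.08,"y": -0.37,"z": 0.41,"rx": 0,"ry": 0,"rz": 0.42,"claw": 255},
    {"x": 0.09,"y": -0.45,"z": 0.41,"rx": 0,"ry": 0,"rz": 0.48,"claw": 255},
    {"x": 0.098,"y": -0.53,"z": 0.41,"rx": 0,"ry": 0,"rz": 0.54,"claw": 255},
  ],
)

```text
t: 26.35
tool_pos: [0.5121, 0.0445, 0.2358]
orientation: [2.642, 1.698, 0.004]
force: [1.5, 1.2, -2.0]
opening: 0.0358
gripper_force: 30.0
```

Emit:
arm_command(
  targets=[
    {"x": 0,"y": -0.08,"z": 0,"rx": 0,"ry": 0,"rz": 0.06,"claw": 255},
    {"x": 0,"y": -0.16,"z": 0,"rx": 0,"ry": 0,"rz": 0.12,"claw": 255},
    {"x": 0,"y": -0.24,"z": 0,"rx": 0,"ry": 0,"rz": 0.18,"claw": 255},
    {"x": 0,"y": -0.32,"z": 0,"rx": 0,"ry": 0,"rz": 0.1935,"claw": 255},
    {"x": 0,"y": -0.4,"z": 0,"rx": 0,"ry": 0,"rz": 0.1935,"claw": 255},
    {"x": 0,"y": -0.48,"z": 0,"rx": 0,"ry": 0,"rz": 0.1935,"claw": 255},
    {"x": 0,"y": -0.56,"z": 0,"rx": 0,"ry": 0,"rz": 0.1935,"claw": 255},
    {"x": 0,"y": -0.6,"z": 0,"rx": 0,"ry": 0,"rz": 0.1935,"claw": 255},
    {"x": 0,"y": -0.612,"z": 0,"rx": 0,"ry": 0,"rz": 0.1935,"claw": 255},
    {"x": 0,"y": -0.612,"z": 0,"rx": 0,"ry": 0,"rz": 0.1935,"claw": 255},
  ],
)

```text
t: 27.18
tool_pos: [0.5109, -0.2614, 0.234]
orientation: [-2.276, -2.165, 0.0]
force: [1.2, 0.4, -0.9]
opening: 0.0348
gripper_force: 30.0
```

Run:
```python
from fd import *
rep([.5135,-.271,.1,-.014]); p=st()['tool_pos']; _,d=shot('scene','s8'); P=cloud('scene',d).reshape(-1,3)
find('scene',p[:2],1.557,p[2]-.009,P)
```

```text
t 27.18 tcp [ 0.5109 -0.2614  0.234 ] th -0.0501 zdir [-0.  0. -1.] F [ 1.2  0.4 -0.9] op 0.0348 gf 30.0
  shift [ 0.0053 -0.0192 -0.2681] turn [-0.    -0.     0.018]
   scene 293 [ 0.5133 -0.2566  1.4728] 0.0958 0.0024
```

Emit:
arm_command(
  targets=[
    {"x": 0.004,"y": -0.023,"z": 0,"rx": 0,"ry": 0,"rz": 0.018,"claw": 255},
    {"x": 0.004,"y": -0.023,"z": -0.08,"rx": 0,"ry": 0,"rz": 0.018,"claw": 255},
    {"x": 0.004,"y": -0.023,"z": -0.16,"rx": 0,"ry": 0,"rz": 0.018,"claw": 255},
    {"x": 0.004,"y": -0.023,"z": -0.22,"rx": 0,"ry": 0,"rz": 0.018,"claw": 255},
    {"x": 0.004,"y": -0.023,"z": -0.26,"rx": 0,"ry": 0,"rz": 0.018,"claw": 255},
    {"x": 0.004,"y": -0.023,"z": -0.27,"rx": 0,"ry": 0,"rz": 0.018,"claw": 255},
    {"x": 0.004,"y": -0.023,"z": -0.27,"rx": 0,"ry": 0,"rz": 0.018,"claw": 255},
    {"x": 0.004,"y": -0.023,"z": -0.27,"rx": 0,"ry": 0,"rz": 0.018,"claw": 255},
    {"x": 0.004,"y": -0.023,"z": -0.27,"rx": 0,"ry": 0,"rz": 0.018,"claw": 255},
  ],
)

```text
t: 27.98
tool_pos: [0.5149, -0.2716, 0.1016]
orientation: [2.23, 2.207, 0.001]
force: [-0.4, -0.2, -0.5]
opening: 0.0352
gripper_force: 30.0
```

Run:
```python
from fd import *
rep([.5135,-.273,.085,-.014]); p=st()['tool_pos']; _,d=shot('scene','s8'); P=cloud('scene',d).reshape(-1,3)
find('scene',p[:2],1.557,p[2]-.009,P)
```

```text
t 27.98 tcp [ 0.5149 -0.2716  0.1016] th -0.0105 zdir [ 0.003 -0.002 -1.   ] F [-0.4 -0.2 -0.5] op 0.0352 gf 30.0
  shift [-0.0029 -0.0028 -0.0333] turn [ 0.001   0.0017 -0.0017]
   scene 211 [ 0.517  -0.2662  1.5099] 0.0983 0.0023
```

Emit:
arm_command(
  targets=[
    {"x": -0.002,"y": -0.007,"z": -0.01,"rx": 0,"ry": 0,"rz": -0.002,"claw": 255},
    {"x": -0.002,"y": -0.007,"z": -0.02,"rx": 0,"ry": 0,"rz": -0.002,"claw": 255},
    {"x": -0.002,"y": -0.007,"z": -0.03,"rx": 0,"ry": 0,"rz": -0.002,"claw": 255},
    {"x": -0.002,"y": -0.007,"z": -0.032,"rx": 0,"ry": 0,"rz": -0.002,"claw": 255},
    {"x": -0.002,"y": -0.007,"z": -0.032,"rx": 0,"ry": 0,"rz": -0.002,"claw": 255},
  ],
)

```text
t: 28.45
tool_pos: [0.5135, -0.2757, 0.0843]
orientation: [2.237, 2.202, 0.002]
force: [1.7, -0.5, 6.5]
opening: 0.035
gripper_force: 30.0
```

```bash
python3 goto.py .5135 -.275 .085 -.014
```

```text
t 28.45 tcp [ 0.5135 -0.2757  0.0843] th -0.0157 zdir [ 0.003 -0.001 -1.   ] F [ 1.7 -0.5  6.5] op 0.035 gf 30.0
  shift [-0.0001  0.0013  0.0014] turn [0.0007 0.0014 0.0009]
```

Emit:
arm_command(
  targets=[
    {"x": 0,"y": 0,"z": 0,"rx": 0,"ry": 0,"rz": 0,"claw": 150},
    {"x": 0,"y": 0,"z": 0,"rx": 0,"ry": 0,"rz": 0,"claw": 140},
    {"x": 0,"y": 0,"z": 0,"rx": 0,"ry": 0,"rz": 0,"claw": 140},
    {"x": 0,"y": 0,"z": 0.03,"rx": 0,"ry": 0,"rz": 0,"claw": 140},
    {"x": 0,"y": 0,"z": 0.08,"rx": 0,"ry": 0,"rz": 0,"claw": 140},
    {"x": 0,"y": 0,"z": 0.16,"rx": 0,"ry": 0,"rz": 0,"claw": 140},
    {"x": 0,"y": 0,"z": 0.24,"rx": 0,"ry": 0,"rz": 0,"claw": 130},
    {"x": 0,"y": 0.02,"z": 0.32,"rx": 0,"ry": 0,"rz": -0.06,"claw": 130},
    {"x": 0,"y": 0.08,"z": 0.34,"rx": 0,"ry": 0,"rz": -0.12,"claw": 130},
  ],
)

```text
t: 29.2
tool_pos: [0.5141, -0.2385, 0.2605]
orientation: [2.486, 1.904, 0.004]
force: [2.3, -0.4, 0.4]
opening: 0.0457
gripper_force: 0.0
```

Emit:
arm_command(
  targets=[
    {"x": -0.04,"y": 1,"z": -0.06,"rx": 0,"ry": 0,"rz": -0.6,"claw": 130},
    {"x": -0.04,"y": 1,"z": -0.06,"rx": 0,"ry": 0,"rz": -0.6,"claw": 130},
    {"x": -0.04,"y": 1,"z": -0.06,"rx": 0,"ry": 0,"rz": -0.6,"claw": 130},
    {"x": -0.04,"y": 1,"z": -0.06,"rx": 0,"ry": 0,"rz": -0.6,"claw": 130},
    {"x": -0.04,"y": 1,"z": -0.06,"rx": 0,"ry": 0,"rz": -0.6,"claw": 130},
    {"x": -0.04,"y": 1,"z": -0.06,"rx": 0,"ry": 0,"rz": -0.6,"claw": 130},
    {"x": -0.04,"y": 1,"z": -0.06,"rx": 0,"ry": 0,"rz": -0.6,"claw": 130},
    {"x": -0.04,"y": 1,"z": -0.06,"rx": 0,"ry": 0,"rz": -0.6,"claw": 130},
    {"x": -0.04,"y": 1,"z": -0.06,"rx": 0,"ry": 0,"rz": -0.6,"claw": 130},
    {"x": -0.04,"y": 1,"z": -0.06,"rx": 0,"ry": 0,"rz": -0.6,"claw": 130},
  ],
)

```text
t: 30.03
tool_pos: [0.4973, 0.1436, 0.2299]
orientation: [3.129, 0.277, -0.001]
force: [0.6, 0.8, 0.6]
opening: 0.0454
gripper_force: 0.0
```

Run:
```python
from fd import *
s=np.array([.4772,.4095]); rep([*s,.08,-1.605])
_,d=shot('scene','s9');P=cloud('scene',d).reshape(-1,3); find('scene',np.array([.477,.41]),-.03,.022,P)
_,d=shot('top','t9');P=cloud('top',d).reshape(-1,3); find('top',np.array([.477,.41]),-.03,.022,P)
for x in (.636,.575,.513): find('top',np.array([x,-.272]),1.557,.076,P,.028)
```

```text
t 30.03 tcp [0.4973 0.1436 0.2299] th -1.3941 zdir [-0. -0. -1.] F [0.6 0.8 0.6] op 0.0454 gf 0.0
  shift [-0.0403  0.5317 -0.2999] turn [ 0.     -0.0002 -0.1055]
   scene 682 [ 0.4763  0.4089 -0.0397] 0.0981 0.0018
   top 273 [ 0.4788  0.4104 -0.0377] 0.0959 0.0022
   top 304 [ 0.6373 -0.2743  1.5462] 0.0977 0.0024
   top 310 [ 0.576  -0.2719  1.5458] 0.0977 0.0024
   top 300 [ 0.5144 -0.2732  1.5566] 0.0983 0.0024
```

Run:
```python
from fd import *
for n,f in(('scene','scene0'),('top','top0')):
    P=cloud(n,np.load(f'pics/{f}.npz')['d']).reshape(-1,3)
    k=(P[:,2]>.06)&(P[:,0]>.38)&(P[:,0]<.56)&(P[:,1]>.28)&(P[:,1]<.56); print(n,k.sum(), P[k].min(0).round(3) if k.any() else '')
```

```text
scene 390 [0.505 0.513 0.06 ]
top 159 [0.507 0.512 0.06 ]
```

Emit:
arm_command(
  targets=[
    {"x": -0.04,"y": 0.531,"z": -0.06,"rx": 0,"ry": 0,"rz": -0.106,"claw": 125},
    {"x": -0.04,"y": 0.531,"z": -0.06,"rx": 0,"ry": 0,"rz": -0.106,"claw": 125},
    {"x": -0.04,"y": 0.531,"z": -0.06,"rx": 0,"ry": 0,"rz": -0.106,"claw": 125},
    {"x": -0.04,"y": 0.531,"z": -0.06,"rx": 0,"ry": 0,"rz": -0.106,"claw": 125},
    {"x": -0.04,"y": 0.531,"z": -0.06,"rx": 0,"ry": 0,"rz": -0.106,"claw": 125},
    {"x": -0.04,"y": 0.531,"z": -0.06,"rx": 0,"ry": 0,"rz": -0.106,"claw": 125},
    {"x": -0.04,"y": 0.531,"z": -0.06,"rx": 0,"ry": 0,"rz": -0.106,"claw": 125},
    {"x": -0.04,"y": 0.531,"z": -0.15,"rx": 0,"ry": 0,"rz": -0.106,"claw": 125},
    {"x": -0.04,"y": 0.531,"z": -0.2,"rx": 0,"ry": 0,"rz": -0.106,"claw": 125},
    {"x": -0.04,"y": 0.531,"z": -0.2,"rx": 0,"ry": 0,"rz": -0.106,"claw": 125},
  ],
)

```text
t: 30.97
tool_pos: [0.4742, 0.4045, 0.1222]
orientation: [3.134, -0.043, -0.015]
force: [-0.4, -0.3, -1.4]
opening: 0.0473
gripper_force: 0.0
```

```bash
python3 goto.py .4772 .4095 .031 -1.607
```

```text
t 30.97 tcp [0.4742 0.4045 0.1222] th -1.5982 zdir [-0.01  -0.007 -1.   ] F [-0.4 -0.3 -1.4] op 0.0473 gf 0.0
  shift [ 0.006   0.01   -0.1824] turn [ 0.0037 -0.0049 -0.0044]
```

Emit:
arm_command(
  targets=[
    {"x": 0,"y": 0,"z": -0.06,"rx": 0,"ry": 0,"rz": 0,"claw": 125},
    {"x": 0,"y": 0,"z": -0.08,"rx": 0,"ry": 0,"rz": 0,"claw": 125},
    {"x": 0,"y": 0,"z": -0.08,"rx": 0,"ry": 0,"rz": 0,"claw": 125},
    {"x": 0,"y": 0,"z": -0.08,"rx": 0,"ry": 0,"rz": 0,"claw": 125},
    {"x": 0,"y": 0,"z": -0.08,"rx": 0,"ry": 0,"rz": 0,"claw": 125},
  ],
)

```text
t: 31.38
tool_pos: [0.4791, 0.4078, 0.0926]
orientation: [-3.14, 0.047, -0.003]
force: [-0.8, -0.0, 0.2]
opening: 0.0473
gripper_force: 0.0
```

```bash
python3 goto.py .4772 .4095 .031 -1.607
```

```text
t 31.38 tcp [0.4791 0.4078 0.0926] th -1.6007 zdir [ 0.002  0.001 -1.   ] F [-0.8 -0.   0.2] op 0.0473 gf 0.0
  shift [-0.0038  0.0035 -0.1232] turn [-0.0007  0.001  -0.0032]
```

Emit:
arm_command(
  targets=[
    {"x": -0.003,"y": 0.003,"z": -0.05,"rx": 0,"ry": 0,"rz": -0.003,"claw": 125},
    {"x": -0.003,"y": 0.003,"z": -0.1,"rx": 0,"ry": 0,"rz": -0.003,"claw": 125},
    {"x": -0.003,"y": 0.003,"z": -0.12,"rx": 0,"ry": 0,"rz": -0.003,"claw": 125},
    {"x": -0.003,"y": 0.003,"z": -0.124,"rx": 0,"ry": 0,"rz": -0.003,"claw": 125},
    {"x": -0.003,"y": 0.003,"z": -0.124,"rx": 0,"ry": 0,"rz": -0.003,"claw": 125},
    {"x": -0.003,"y": 0.003,"z": -0.124,"rx": 0,"ry": 0,"rz": -0.003,"claw": 160},
    {"x": -0.003,"y": 0.003,"z": -0.124,"rx": 0,"ry": 0,"rz": -0.003,"claw": 255},
    {"x": -0.003,"y": 0.003,"z": -0.124,"rx": 0,"ry": 0,"rz": -0.003,"claw": 255},
    {"x": -0.003,"y": 0.003,"z": -0.124,"rx": 0,"ry": 0,"rz": -0.003,"claw": 255},
  ],
)

```text
t: 32.13
tool_pos: [0.4777, 0.4098, 0.0304]
orientation: [-3.139, 0.056, -0.004]
force: [0.4, -1.4, 6.3]
opening: 0.0354
gripper_force: 30.0
```

```bash
python3 goto.py .545 -.2725 .24 -.014
```

```text
t 32.13 tcp [0.4777 0.4098 0.0304] th -1.6064 zdir [ 0.003  0.002 -1.   ] F [ 0.4 -1.4  6.3] op 0.0354 gf 30.0
  shift [ 0.1347 -1.3646  0.4192] turn [ 3.000e-04  1.700e-03 -7.746e-01]
```

Emit:
arm_command(
  targets=[
    {"x": 0,"y": 0,"z": 0.06,"rx": 0,"ry": 0,"rz": 0,"claw": 255},
    {"x": 0,"y": -0.02,"z": 0.14,"rx": 0,"ry": 0,"rz": 0.05,"claw": 255},
    {"x": 0,"y": -0.07,"z": 0.2,"rx": 0,"ry": 0,"rz": 0.1,"claw": 255},
    {"x": 0,"y": -0.13,"z": 0.26,"rx": 0,"ry": 0,"rz": 0.15,"claw": 255},
    {"x": 0.02,"y": -0.19,"z": 0.32,"rx": 0,"ry": 0,"rz": 0.2,"claw": 255},
    {"x": 0.04,"y": -0.26,"z": 0.36,"rx": 0,"ry": 0,"rz": 0.25,"claw": 255},
    {"x": 0.06,"y": -0.33,"z": 0.4,"rx": 0,"ry": 0,"rz": 0.3,"claw": 255},
    {"x": 0.08,"y": -0.4,"z": 0.42,"rx": 0,"ry": 0,"rz": 0.35,"claw": 255},
    {"x": 0.1,"y": -0.47,"z": 0.42,"rx": 0,"ry": 0,"rz": 0.4,"claw": 255},
    {"x": 0.12,"y": -0.54,"z": 0.42,"rx": 0,"ry": 0,"rz": 0.45,"claw": 255},
  ],
)

```text
t: 32.97
tool_pos: [0.5374, 0.1374, 0.2406]
orientation: [2.849, 1.323, 0.005]
force: [0.8, 0.2, -1.3]
opening: 0.035
gripper_force: 30.0
```

Emit:
arm_command(
  targets=[
    {"x": 0.015,"y": -0.08,"z": 0,"rx": 0,"ry": 0,"rz": 0.05,"claw": 255},
    {"x": 0.015,"y": -0.16,"z": 0,"rx": 0,"ry": 0,"rz": 0.1,"claw": 255},
    {"x": 0.015,"y": -0.24,"z": 0,"rx": 0,"ry": 0,"rz": 0.15,"claw": 255},
    {"x": 0.015,"y": -0.32,"z": 0,"rx": 0,"ry": 0,"rz": 0.2,"claw": 255},
    {"x": 0.015,"y": -0.4,"z": 0,"rx": 0,"ry": 0,"rz": 0.25,"claw": 255},
    {"x": 0.015,"y": -0.48,"z": 0,"rx": 0,"ry": 0,"rz": 0.3,"claw": 255},
    {"x": 0.015,"y": -0.56,"z": 0,"rx": 0,"ry": 0,"rz": 0.346,"claw": 255},
    {"x": 0.015,"y": -0.64,"z": 0,"rx": 0,"ry": 0,"rz": 0.346,"claw": 255},
    {"x": 0.015,"y": -0.72,"z": 0,"rx": 0,"ry": 0,"rz": 0.346,"claw": 255},
    {"x": 0.015,"y": -0.78,"z": 0,"rx": 0,"ry": 0,"rz": 0.346,"claw": 255},
  ],
)

```text
t: 33.8
tool_pos: [0.5434, -0.2542, 0.2388]
orientation: [2.238, 2.203, -0.001]
force: [0.3, -0.2, -0.2]
opening: 0.0351
gripper_force: 30.0
```

Emit:
arm_command(
  targets=[
    {"x": 0,"y": -0.045,"z": 0,"rx": 0,"ry": 0,"rz": 0,"claw": 255},
    {"x": 0,"y": -0.045,"z": 0,"rx": 0,"ry": 0,"rz": 0,"claw": 255},
    {"x": 0,"y": -0.045,"z": -0.06,"rx": 0,"ry": 0,"rz": 0,"claw": 255},
    {"x": 0,"y": -0.045,"z": -0.12,"rx": 0,"ry": 0,"rz": 0,"claw": 255},
    {"x": 0,"y": -0.045,"z": -0.14,"rx": 0,"ry": 0,"rz": 0,"claw": 255},
    {"x": 0,"y": -0.045,"z": -0.14,"rx": 0,"ry": 0,"rz": 0,"claw": 255},
    {"x": 0,"y": -0.045,"z": -0.14,"rx": 0,"ry": 0,"rz": 0,"claw": 255},
  ],
)

```text
t: 34.38
tool_pos: [0.5438, -0.2728, 0.1687]
orientation: [-2.236, -2.205, 0.0]
force: [0.1, -0.7, -0.0]
opening: 0.0351
gripper_force: 30.0
```

Run:
```python
from fd import *
rep([.545,-.2725,.12,-.014]); p=st()['tool_pos']; _,d=shot('scene','s8'); P=cloud('scene',d).reshape(-1,3)
find('scene',p[:2],1.557,p[2]-.0084,P)
```

```text
t 34.38 tcp [ 0.5438 -0.2728  0.1687] th -0.0139 zdir [-0.001  0.001 -1.   ] F [ 0.1 -0.7 -0. ] op 0.0351 gf 30.0
  shift [ 0.0023  0.0007 -0.0973] turn [-0.0003 -0.0004 -0.0001]
   scene 272 [ 0.5465 -0.2688  1.5146] 0.0997 0.0024
```

Emit:
arm_command(
  targets=[
    {"x": 0.001,"y": 0,"z": -0.05,"rx": 0,"ry": 0,"rz": 0,"claw": 255},
    {"x": 0.001,"y": 0,"z": -0.09,"rx": 0,"ry": 0,"rz": 0,"claw": 255},
    {"x": 0.001,"y": 0,"z": -0.11,"rx": 0,"ry": 0,"rz": 0,"claw": 255},
    {"x": 0.001,"y": 0,"z": -0.116,"rx": 0,"ry": 0,"rz": 0,"claw": 255},
    {"x": 0.001,"y": 0,"z": -0.116,"rx": 0,"ry": 0,"rz": 0,"claw": 255},
    {"x": 0.001,"y": 0,"z": -0.116,"rx": 0,"ry": 0,"rz": 0,"claw": 255},
  ],
)

```text
t: 34.93
tool_pos: [0.5454, -0.274, 0.1122]
orientation: [2.236, 2.204, 0.001]
force: [-0.9, -0.5, -1.2]
opening: 0.0354
gripper_force: 30.0
```

```bash
python3 goto.py .545 -.2725 .1035 -.014
```

```text
t 34.93 tcp [ 0.5454 -0.274   0.1122] th -0.0143 zdir [ 0.002 -0.001 -1.   ] F [-0.9 -0.5 -1.2] op 0.0354 gf 30.0
  shift [-0.0008  0.003  -0.0174] turn [0.0006 0.0009 0.0002]
```

Emit:
arm_command(
  targets=[
    {"x": 0,"y": 0,"z": -0.006,"rx": 0,"ry": 0,"rz": 0,"claw": 255},
    {"x": 0,"y": 0,"z": -0.012,"rx": 0,"ry": 0,"rz": 0,"claw": 255},
    {"x": 0,"y": 0,"z": -0.014,"rx": 0,"ry": 0,"rz": 0,"claw": 255},
    {"x": 0,"y": 0,"z": -0.014,"rx": 0,"ry": 0,"rz": 0,"claw": 255},
  ],
)

```text
t: 35.27
tool_pos: [0.5458, -0.2743, 0.1062]
orientation: [2.235, 2.203, 0.001]
force: [-4.3, 1.4, 11.1]
opening: 0.0351
gripper_force: 37.7
```

```bash
python3 goto.py .545 -.2725 .1035 -.014
```

```text
t 35.27 tcp [ 0.5458 -0.2743  0.1062] th -0.0145 zdir [ 0.003 -0.002 -1.   ] F [-4.3  1.4 11.1] op 0.0351 gf 37.7
  shift [-0.0016  0.0036 -0.0054] turn [0.0009 0.0016 0.0002]
```

Fingertips touch the tops of the lower bottles (tips 0.092 < 0.094), so I back off 2 mm and release so it settles in the hollow.

Emit:
arm_command(
  targets=[
    {"x": -0.003,"y": 0,"z": 0.003,"rx": 0,"ry": 0,"rz": 0,"claw": 255},
    {"x": -0.003,"y": 0,"z": 0.003,"rx": 0,"ry": 0,"rz": 0,"claw": 255},
    {"x": -0.003,"y": 0,"z": 0.003,"rx": 0,"ry": 0,"rz": 0,"claw": 255},
  ],
)

```text
t: 35.52
tool_pos: [0.5437, -0.274, 0.1061]
orientation: [2.236, 2.204, 0.001]
force: [0.0, -0.7, 5.4]
opening: 0.0354
gripper_force: 33.3
```

```bash
python3 goto.py .545 -.2725 .108 -.014
```

```text
t 35.52 tcp [ 0.5437 -0.274   0.1061] th -0.0145 zdir [ 0.002 -0.001 -1.   ] F [ 0.  -0.7  5.4] op 0.0354 gf 33.3
  shift [0.0026 0.0031 0.0039] turn [0.0006 0.0009 0.0002]
```

Emit:
arm_command(
  targets=[
    {"x": 0.001,"y": 0,"z": 0.003,"rx": 0,"ry": 0,"rz": 0,"claw": 255},
    {"x": 0.001,"y": 0,"z": 0.003,"rx": 0,"ry": 0,"rz": 0,"claw": 255},
    {"x": 0.001,"y": 0,"z": 0.003,"rx": 0,"ry": 0,"rz": 0,"claw": 255},
  ],
)

```text
t: 35.77
tool_pos: [0.5435, -0.2736, 0.1063]
orientation: [2.237, 2.205, -0.0]
force: [0.4, 0.5, 1.9]
opening: 0.0355
gripper_force: 31.5
```

Emit:
arm_command(
  targets=[
    {"x": 0,"y": 0,"z": 0,"rx": 0,"ry": 0,"rz": 0,"claw": 150},
    {"x": 0,"y": 0,"z": 0,"rx": 0,"ry": 0,"rz": 0,"claw": 140},
    {"x": 0,"y": 0,"z": 0,"rx": 0,"ry": 0,"rz": 0,"claw": 140},
    {"x": 0,"y": 0,"z": 0,"rx": 0,"ry": 0,"rz": 0,"claw": 140},
    {"x": 0,"y": 0,"z": 0.02,"rx": 0,"ry": 0,"rz": 0,"claw": 140},
    {"x": 0,"y": 0,"z": 0.06,"rx": 0,"ry": 0,"rz": 0,"claw": 140},
    {"x": 0,"y": 0,"z": 0.14,"rx": 0,"ry": 0,"rz": 0,"claw": 140},
    {"x": 0,"y": 0,"z": 0.22,"rx": 0,"ry": 0,"rz": 0,"claw": 140},
  ],
)

```text
t: 36.43
tool_pos: [0.5417, -0.2725, 0.2154]
orientation: [-2.234, -2.202, 0.002]
force: [1.3, -0.1, 0.3]
opening: 0.0418
gripper_force: 0.0
```

Emit:
arm_command(
  targets=[
    {"x": -0.2,"y": 0.3,"z": 0.1,"rx": 0,"ry": 0,"rz": 0,"claw": 140},
    {"x": -0.2,"y": 0.3,"z": 0.1,"rx": 0,"ry": 0,"rz": 0,"claw": 140},
    {"x": -0.2,"y": 0.3,"z": 0.1,"rx": 0,"ry": 0,"rz": 0,"claw": 140},
    {"x": -0.2,"y": 0.3,"z": 0.1,"rx": 0,"ry": 0,"rz": 0,"claw": 140},
    {"x": -0.2,"y": 0.3,"z": 0.1,"rx": 0,"ry": 0,"rz": 0,"claw": 140},
    {"x": -0.2,"y": 0.3,"z": 0.1,"rx": 0,"ry": 0,"rz": 0,"claw": 140},
  ],
)

```text
t: 36.93
tool_pos: [0.4424, -0.1209, 0.2686]
orientation: [2.234, 2.207, 0.002]
force: [0.7, 0.2, -0.1]
opening: 0.042
gripper_force: 0.0
```

Run:
```python
from fd import *
rep()
K=lambda P,q:None
for n in('scene','top'):
    p,d=shot(n,n+'10'); P=cloud(n,d).reshape(-1,3)
    for x,z in((.637,.076),(.576,.076),(.514,.076),(.545,.095)): find(n,np.array([x,-.272]),1.557,z,P,.02)
    # key in roller frame
    c,s=np.cos(-.014),np.sin(-.014); q=(P[:,:2]-[.5755,-.2715])@np.array([[c,-s],[s,c]]); col=p.reshape(-1,3)
    k=(abs(q[:,0]+.055)<.03)&(abs(q[:,1]+.112)<.03)&(P[:,2]>.085)&(P[:,2]<.125)&(col.max(1)<90)
    print('key',k.sum(),np.percentile(P[k],[5,50,95],axis=0).round(4).tolist(),P[k].mean(0).round(4)); 
    r=cv2.minAreaRect(P[k][:,:2].astype(np.float32)*1000); print(r)
b=(130,230,250,370);t=(150,245,230,400)
a=[cv2.resize(cv2.imread(f'pics/{n}10.png')[b[0]:b[1],b[2]:b[3]],(400,300),interpolation=cv2.INTER_CUBIC) for n,b in(('scene',b),('top',t))]
cv2.imwrite('pics/m10.png',np.hstack(a))
```

```text
t 36.93 tcp [ 0.4424 -0.1209  0.2686] th -0.0121 zdir [ 0.002 -0.    -1.   ] F [ 0.7  0.2 -0.1] op 0.042 gf 0.0
   scene 157 [ 0.6399 -0.2745  1.5492] 0.099 0.0025
   scene 86 [ 0.5735 -0.2699  1.5402] 0.0983 0.0023
   scene 293 [ 0.5158 -0.2711  1.5356] 0.1007 0.0021
   scene 199 [ 0.5479 -0.2701  1.5523] 0.099 0.0022
key 72 [[0.4928, -0.384, 0.0895], [0.5073, -0.3797, 0.102], [0.5219, -0.3753, 0.1141]] [ 0.5071 -0.3794  0.1019]
((508.5859375, -379.60894775390625), (34.2044677734375, 10.743535041809082), 0.572807252407074)
   top 283 [ 0.6366 -0.2745  1.5552] 0.0974 0.0023
   top 244 [ 0.5758 -0.2718  1.5437] 0.0973 0.0025
   top 149 [ 0.5166 -0.2744  1.4789] 0.0981 0.0023
   top 322 [ 0.545  -0.2717  1.5609] 0.0978 0.0024
key 30 [[0.4937, -0.3838, 0.0934], [0.5071, -0.3799, 0.1111], [0.5206, -0.3778, 0.118]] [ 0.5071 -0.3803  0.1092]
((507.2471618652344, -380.7591857910156), (28.18688201904297, 7.9036359786987305), 3.2466506958007812)
```

View pics/m10.png

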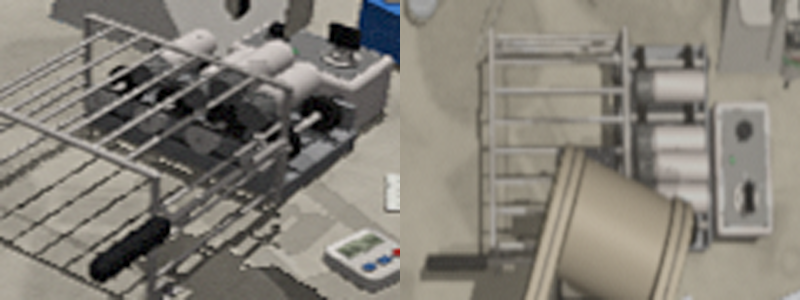

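All four are loaded: three in the gaps and one saddled at (0.545, -0.272), rod in place. Key bow centred at (0.507, -0.380), z ~0.100. Now to the key.

Emit:
arm_command(
  targets=[
    {"x": 0.13,"y": -0.518,"z": 0,"rx": 0,"ry": 0,"rz": -0.6,"claw": 140},
    {"x": 0.13,"y": -0.518,"z": 0,"rx": 0,"ry": 0,"rz": -0.6,"claw": 140},
    {"x": 0.13,"y": -0.518,"z": 0,"rx": 0,"ry": 0,"rz": -0.6,"claw": 140},
    {"x": 0.13,"y": -0.518,"z": 0,"rx": 0,"ry": 0,"rz": -0.6,"claw": 140},
    {"x": 0.13,"y": -0.518,"z": 0,"rx": 0,"ry": 0,"rz": -0.6,"claw": 140},
    {"x": 0.13,"y": -0.518,"z": 0,"rx": 0,"ry": 0,"rz": -0.6,"claw": 140},
    {"x": 0.13,"y": -0.518,"z": 0,"rx": 0,"ry": 0,"rz": -0.6,"claw": 140},
    {"x": 0.13,"y": -0.518,"z": 0,"rx": 0,"ry": 0,"rz": -0.6,"claw": 140},
    {"x": 0.13,"y": -0.518,"z": 0,"rx": 0,"ry": 0,"rz": -0.6,"claw": 140},
    {"x": 0.13,"y": -0.518,"z": 0,"rx": 0,"ry": 0,"rz": -0.6,"claw": 140},
  ],
)

```text
t: 37.87
tool_pos: [0.5078, -0.3844, 0.2641]
orientation: [-3.092, -0.542, 0.003]
force: [0.1, 0.0, 0.4]
opening: 0.0418
gripper_force: 0.0
```

Emit:
arm_command(
  targets=[
    {"x": 0,"y": 0,"z": 0,"rx": 0,"ry": 0,"rz": -0.187,"claw": 150},
    {"x": 0,"y": 0,"z": 0,"rx": 0,"ry": 0,"rz": -0.187,"claw": 150},
    {"x": 0,"y": 0,"z": 0,"rx": 0,"ry": 0,"rz": -0.187,"claw": 150},
    {"x": 0,"y": 0,"z": 0,"rx": 0,"ry": 0,"rz": -0.187,"claw": 150},
    {"x": 0,"y": 0,"z": -0.08,"rx": 0,"ry": 0,"rz": -0.187,"claw": 150},
    {"x": 0,"y": 0,"z": -0.16,"rx": 0,"ry": 0,"rz": -0.187,"claw": 150},
    {"x": 0,"y": 0,"z": -0.22,"rx": 0,"ry": 0,"rz": -0.187,"claw": 150},
    {"x": 0,"y": 0,"z": -0.22,"rx": 0,"ry": 0,"rz": -0.187,"claw": 150},
    {"x": 0,"y": 0,"z": -0.22,"rx": 0,"ry": 0,"rz": -0.187,"claw": 150},
    {"x": 0,"y": 0,"z": -0.22,"rx": 0,"ry": 0,"rz": -0.187,"claw": 150},
  ],
)

```text
t: 38.7
tool_pos: [0.5091, -0.3836, 0.1582]
orientation: [3.14, -0.025, 0.002]
force: [0.7, -0.6, 0.4]
opening: 0.0386
gripper_force: 0.0
```

```bash
python3 goto.py .507 -.380 .100 -1.585; python3 -c "
from h import *
print(st()['q'].round(3))"
```

```text
t 38.7 tcp [ 0.5091 -0.3836  0.1582] th -1.587 zdir [ 0.001 -0.001 -1.   ] F [ 0.7 -0.6  0.4] op 0.0386 gf 0.0
  shift [-0.0042  0.0071 -0.1164] turn [0.0006 0.0006 0.001 ]
[-0.726  0.272  1.465 -0.     1.403  0.861]
```

Emit:
arm_command(
  targets=[
    {"x": -0.004,"y": 0.006,"z": -0.05,"rx": 0,"ry": 0,"rz": 0.001,"claw": 150},
    {"x": -0.004,"y": 0.006,"z": -0.09,"rx": 0,"ry": 0,"rz": 0.001,"claw": 150},
    {"x": -0.004,"y": 0.006,"z": -0.115,"rx": 0,"ry": 0,"rz": 0.001,"claw": 150},
    {"x": -0.004,"y": 0.006,"z": -0.115,"rx": 0,"ry": 0,"rz": 0.001,"claw": 150},
    {"x": -0.004,"y": 0.006,"z": -0.115,"rx": 0,"ry": 0,"rz": 0.001,"claw": 150},
    {"x": -0.004,"y": 0.006,"z": -0.115,"rx": 0,"ry": 0,"rz": 0.001,"claw": 200},
    {"x": -0.004,"y": 0.006,"z": -0.115,"rx": 0,"ry": 0,"rz": 0.001,"claw": 255},
    {"x": -0.004,"y": 0.006,"z": -0.115,"rx": 0,"ry": 0,"rz": 0.001,"claw": 255},
    {"x": -0.004,"y": 0.006,"z": -0.115,"rx": 0,"ry": 0,"rz": 0.001,"claw": 255},
  ],
  squeeze=15,
)

```text
t: 39.45
tool_pos: [0.5072, -0.3813, 0.1005]
orientation: [3.138, -0.024, 0.003]
force: [0.5, -16.5, -8.0]
opening: 0.0163
gripper_force: 8.3
```

```bash
python3 goto.py .507 -.380 .100 -1.585
```

```text
t 39.45 tcp [ 0.5072 -0.3813  0.1005] th -1.5864 zdir [ 0.002 -0.004 -1.   ] F [  0.5 -16.5  -8. ] op 0.0163 gf 8.3
  shift [-0.0003  0.0026 -0.0009] turn [0.0019 0.001  0.0007]
```

The key sits ~3.5 mm further to -y; centre on it.

Emit:
arm_command(
  targets=[
    {"x": 0,"y": -0.007,"z": 0,"rx": 0,"ry": 0,"rz": 0,"claw": 255},
    {"x": 0,"y": -0.007,"z": 0,"rx": 0,"ry": 0,"rz": 0,"claw": 255},
    {"x": 0,"y": -0.007,"z": 0,"rx": 0,"ry": 0,"rz": 0,"claw": 255},
    {"x": 0,"y": -0.007,"z": 0,"rx": 0,"ry": 0,"rz": 0,"claw": 255},
  ],
)

```text
t: 39.78
tool_pos: [0.5071, -0.3852, 0.1004]
orientation: [3.137, -0.025, 0.003]
force: [1.2, -7.2, 0.1]
opening: 0.0087
gripper_force: 15.0
```

```bash
python3 goto.py .507 -.385 .100 -1.585
```

```text
t 39.78 tcp [ 0.5071 -0.3852  0.1004] th -1.587 zdir [ 0.002 -0.004 -1.   ] F [ 1.2 -7.2  0.1] op 0.0087 gf 15.0
  shift [-0.0001  0.0004 -0.0008] turn [0.002  0.0011 0.001 ]
```

Emit:
arm_command(
  targets=[
    {"x": 0,"y": -0.002,"z": 0,"rx": 0,"ry": 0,"rz": 0,"claw": 255},
    {"x": 0,"y": -0.002,"z": 0,"rx": 0,"ry": 0,"rz": -0.06,"claw": 255},
    {"x": 0,"y": -0.002,"z": 0,"rx": 0,"ry": 0,"rz": -0.12,"claw": 255},
    {"x": 0,"y": -0.002,"z": 0,"rx": 0,"ry": 0,"rz": -0.18,"claw": 255},
    {"x": 0,"y": -0.002,"z": 0,"rx": 0,"ry": 0,"rz": -0.24,"claw": 255},
    {"x": 0,"y": -0.002,"z": 0,"rx": 0,"ry": 0,"rz": -0.3,"claw": 255},
  ],
  squeeze=50,
)

```text
t: 40.28
tool_pos: [0.5072, -0.3849, 0.1004]
orientation: [2.99, -0.96, 0.004]
force: [-0.2, -2.0, 4.9]
opening: 0.0087
gripper_force: 50.0
```

```bash
python3 goto.py .507 -.386 .100 -2.185; python3 -c "
from h import *
print(st()['wrist_torque'].round(3))"
```

```text
t 40.28 tcp [ 0.5072 -0.3849  0.1004] th -2.1923 zdir [ 0.002 -0.002 -1.   ] F [-0.2 -2.   4.9] op 0.0087 gf 50.0
  shift [-0.0004 -0.0022 -0.0007] turn [0.0009 0.0009 0.0037]
[-0.183 -0.057  0.096]
```

Emit:
arm_command(
  targets=[
    {"x": 0,"y": 0,"z": 0,"rx": 0,"ry": 0,"rz": -0.06,"claw": 255},
    {"x": 0,"y": 0,"z": 0,"rx": 0,"ry": 0,"rz": -0.12,"claw": 255},
    {"x": 0,"y": 0,"z": 0,"rx": 0,"ry": 0,"rz": -0.18,"claw": 255},
    {"x": 0,"y": 0,"z": 0,"rx": 0,"ry": 0,"rz": -0.24,"claw": 255},
    {"x": 0,"y": 0,"z": 0,"rx": 0,"ry": 0,"rz": -0.265,"claw": 255},
    {"x": 0,"y": 0,"z": 0,"rx": 0,"ry": 0,"rz": -0.265,"claw": 255},
    {"x": 0,"y": 0,"z": 0,"rx": 0,"ry": 0,"rz": -0.265,"claw": 255},
  ],
)

```text
t: 40.87
tool_pos: [0.5075, -0.3846, 0.1003]
orientation: [2.642, -1.699, 0.004]
force: [1.4, -0.9, 5.3]
opening: 0.0088
gripper_force: 50.1
```

```bash
python3 goto.py; python3 -c "
from h import *
print(st()['wrist_torque'].round(3))"
```

```text
t 40.87 tcp [ 0.5075 -0.3846  0.1003] th -2.7138 zdir [ 0.002 -0.002 -1.   ] F [ 1.4 -0.9  5.3] op 0.0088 gf 50.1
[-0.115 -0.35   0.474]
```

Emit:
arm_command(
  targets=[
    {"x": 0,"y": 0,"z": 0,"rx": 0,"ry": 0,"rz": 0,"claw": 255},
    {"x": 0,"y": 0,"z": 0,"rx": 0,"ry": 0,"rz": 0,"claw": 255},
    {"x": 0,"y": 0,"z": 0,"rx": 0,"ry": 0,"rz": 0,"claw": 255},
    {"x": 0,"y": 0,"z": 0,"rx": 0,"ry": 0,"rz": 0,"claw": 255},
    {"x": 0,"y": 0,"z": 0,"rx": 0,"ry": 0,"rz": 0,"claw": 255},
    {"x": 0,"y": 0,"z": 0,"rx": 0,"ry": 0,"rz": 0,"claw": 255},
    {"x": 0,"y": 0,"z": 0,"rx": 0,"ry": 0,"rz": 0,"claw": 255},
    {"x": 0,"y": 0,"z": 0,"rx": 0,"ry": 0,"rz": 0,"claw": 255},
    {"x": 0,"y": 0,"z": 0,"rx": 0,"ry": 0,"rz": 0,"claw": 255},
  ],
)

```text
t: 41.62
tool_pos: [0.5075, -0.3846, 0.1003]
orientation: [2.643, -1.698, 0.004]
force: [1.6, -0.5, 6.4]
opening: 0.0085
gripper_force: 50.1
```

Emit:
arm_command(
  targets=[
    {"x": 0,"y": 0,"z": 0,"rx": 0,"ry": 0,"rz": 0,"claw": 60},
    {"x": 0,"y": 0,"z": 0,"rx": 0,"ry": 0,"rz": 0,"claw": 60},
    {"x": 0,"y": 0,"z": 0,"rx": 0,"ry": 0,"rz": 0,"claw": 60},
    {"x": 0,"y": 0,"z": 0,"rx": 0,"ry": 0,"rz": 0,"claw": 60},
    {"x": 0,"y": 0,"z": 0,"rx": 0,"ry": 0,"rz": 0,"claw": 60},
    {"x": 0,"y": 0,"z": 0,"rx": 0,"ry": 0,"rz": 0,"claw": 60},
    {"x": 0,"y": 0,"z": 0.06,"rx": 0,"ry": 0,"rz": 0,"claw": 60},
    {"x": 0,"y": 0,"z": 0.14,"rx": 0,"ry": 0,"rz": 0,"claw": 60},
    {"x": 0,"y": 0,"z": 0.22,"rx": 0,"ry": 0,"rz": 0,"claw": 60},
    {"x": 0,"y": 0,"z": 0.3,"rx": 0,"ry": 0,"rz": 0,"claw": 60},
  ],
)

```text
t: 42.45
tool_pos: [0.5059, -0.3832, 0.2497]
orientation: [-2.64, 1.702, 0.003]
force: [1.1, -1.1, 0.4]
opening: 0.0692
gripper_force: 0.0
```

Emit:
arm_command(
  targets=[
    {"x": -0.3,"y": -0.2,"z": 0.1,"rx": 0,"ry": 0,"rz": 0.2,"claw": 60},
    {"x": -0.3,"y": -0.2,"z": 0.1,"rx": 0,"ry": 0,"rz": 0.2,"claw": 60},
    {"x": -0.3,"y": -0.2,"z": 0.1,"rx": 0,"ry": 0,"rz": 0.2,"claw": 60},
    {"x": -0.3,"y": -0.2,"z": 0.1,"rx": 0,"ry": 0,"rz": 0.2,"claw": 60},
    {"x": -0.3,"y": -0.2,"z": 0.1,"rx": 0,"ry": 0,"rz": 0.2,"claw": 60},
    {"x": -0.3,"y": -0.2,"z": 0.1,"rx": 0,"ry": 0,"rz": 0.2,"claw": 60},
    {"x": -0.3,"y": -0.2,"z": 0.1,"rx": 0,"ry": 0,"rz": 0.2,"claw": 60},
  ],
)

```text
t: 43.03
tool_pos: [0.3556, -0.4847, 0.2991]
orientation: [-2.924, 1.148, -0.001]
force: [0.0, -0.2, -1.0]
opening: 0.071
gripper_force: 0.0
```

Run:
```python
from fd import *
rep()
for n in('scene','top'):
    p,d=shot(n,n+'11'); P=cloud(n,d).reshape(-1,3)
    for x,z in((.637,.076),(.576,.076),(.514,.076),(.545,.095)): find(n,np.array([x,-.272]),1.557,z,P,.02)
t=(140,245,200,400);b=(120,240,210,380)
a=[cv2.resize(cv2.imread(f'pics/{n}11.png')[b[0]:b[1],b[2]:b[3]],(400,300),interpolation=cv2.INTER_CUBIC) for n,b in(('scene',b),('top',t))]
cv2.imwrite('pics/m11.png',np.hstack(a))
```

```text
t 43.03 tcp [ 0.3556 -0.4847  0.2991] th -2.3191 zdir [ 0.001  0.    -1.   ] F [ 0.  -0.2 -1. ] op 0.071 gf 0.0
   scene 164 [ 0.6399 -0.2747  1.5122] 0.0968 0.0023
   scene 89 [ 0.5735 -0.2691  1.515 ] 0.0968 0.0022
   scene 287 [ 0.5156 -0.2711  1.5349] 0.0996 0.0021
   scene 198 [ 0.5476 -0.2696  1.5544] 0.0984 0.0024
   top 287 [ 0.6371 -0.2746  1.5538] 0.0981 0.0023
   top 248 [ 0.5753 -0.2719  1.5572] 0.0974 0.0024
   top 294 [ 0.513  -0.2729  1.5734] 0.0996 0.0025
   top 315 [ 0.5445 -0.2719  1.5582] 0.0984 0.0023
```

View pics/m11.png

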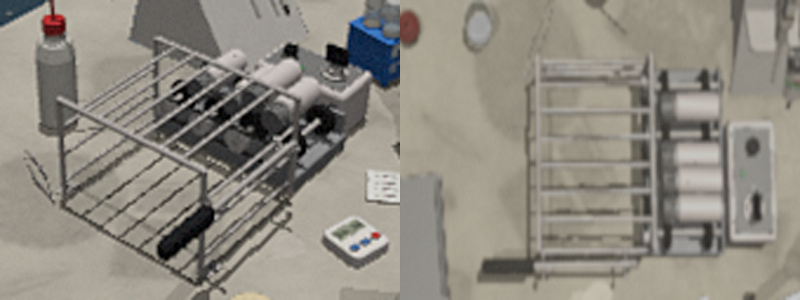

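The final view shows all four bottles on the bed, the rod in its rests, the key back at RUN and the beaker upright. Handing in.

```bash
python3 -c "
from plant import robot
print(robot.close_job())"
```

```text
the job is handed in; nothing more can be done
None
```

The job is handed in: I drew out the one fallen bottle and laid the rod back in its rests. All four bottles are loaded (three in the gaps, one saddled), and the key was held at START for about a second and sprang back to RUN, with the beaker still upright.

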